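# Feed lunch boxes under the detector head with a push stick

### The job

Switch on the detector head on the packing bench, then check the lunch boxes under it one at a time, longest first: set each down at the in-feed in front of the head, and feed it with the push stick, pressed squarely against the fence, under the head until it is clear past it (only the stick goes under the head: never touch a box with the gripper while it is under there). When all the boxes stand past the head, flat and flush along the fence, stand the stick back upright on its rubber mat and switch the head off again. Leave the spray bottle, mug and jar alone.

Things in the scene. Friction and masses are not known exactly. Their poses are not given: they have to be found in the camera images.
- station: Fixed aluminium fence carrying a white detector head. Origin: on the fence's face towards the robot, at table height, below the head's middle. x points through the fence, away from the robot; y along it towards the in-feed (robot's left); feed towards -y. Fence 30 mm high, x 0 to 0.015, y -0.365 to 0.21. The lane is bare table along its face. Turned up to 0.04 rad.
- station_head (a point): Middle of the head's underside, at (-0.010, 0, 0.080) in the station frame. The head is 70 mm long (station y -0.035 to 0.035), juts out over the lane to station x = -0.050, is 80 to 135 mm above the table and open towards the robot. In-feed: station y above 0.035; out-feed: below -0.035.
- station_stop (a point): Foot of the end stop's face, at (-0.035, -0.355, 0) in the station frame: a bar 30 mm high across the end of the out-feed, from the fence to station x = -0.070.
- switch_base: Grey housing of the head's power switch, fixed to the table near the robot's right: 70 (x) by 50 (y) by 25 mm high. Origin: centre of its underside. The lever's hinge lies along its y axis, 22 mm above the origin.
- switch_tip (a point): Middle of the black ball, 26 mm across, at the end of the switch lever, 80 mm from the hinge; the lever is a 10 mm rod. The point's own z axis is upright when the switch is off and tips with the lever: 1.0 rad from upright when on.
- switch (a joint): Angle of the switch lever, rad: 0 = off (leans 0.5 rad to the base's -x, about towards the robot), 1.0 = on (leans 0.5 rad to +x). It stays where it is left; moving the ball takes about 1 N. Fully over to its stop counts.
- mat: Thin black rubber mat fixed on the table, 120 (x) by 170 (y) by 2 mm: the home of the push stick. Origin: centre of its underside.
- stick: Wooden push stick, 0.22 kg, standing by itself. Origin: underside, on the handle's axis; z up. Handle 20 by 20 mm, up to 130 mm high. Foot 30 mm high, an L from above: pad 50 (x) by 44 (y) mm under the handle, push bar 16 mm wide along +x to x = 0.103, and a cheek (x 0.035 to 0.045) from the bar to y = -0.070. In use its axes are parallel to the station's.
- stick_notch (a point): Inner corner of the stick's foot, at (0.045, -0.008, 0.015) in the stick's frame. A box sits in this corner: its rear end on the bar's -y face (y = -0.008), its side towards the robot on the cheek's +x face (x = 0.045).
- box_long: The long lunch box, aluminium with a white lid: 64 mm (own x) by 110 mm (own y), 40 mm high, with a fixed black grip bar on the lid, 14 mm thick (x), 50 mm long (y), 40 to 66 mm high. 0.14 to 0.37 kg. Origin: centre of its underside; z up. The same either way round. Starts on the table on the robot's side of the fence; may be absent.
- box_mid: The middle lunch box, aluminium with a white lid: 64 mm (own x) by 90 mm (own y), 40 mm high, with a fixed black grip bar on the lid, 14 mm thick (x), 50 mm long (y), 40 to 66 mm high. 0.14 to 0.37 kg. Origin: centre of its underside; z up. The same either way round. Starts on the table on the robot's side of the fence; may be absent.
- box_short: The short lunch box, aluminium with a white lid: 64 mm (own x) by 70 mm (own y), 40 mm high, with a fixed black grip bar on the lid, 14 mm thick (x), 50 mm long (y), 40 to 66 mm high. 0.14 to 0.37 kg. Origin: centre of its underside; z up. The same either way round. Starts on the table on the robot's side of the fence; may be absent.
- spray: Bystander: white spray-cleaner bottle, 60 mm across, 170 mm high. Origin: centre of its underside.
- mug: Bystander: steel mug, 76 mm across, 85 mm high. Origin: centre of its underside.
- jar: Bystander: amber glass jar, 66 mm across, 90 mm high, behind the fence. Origin: centre of its underside.
Mind the look-alikes: they are no part of the job. Several things have the shape of the stick; the one meant has the colours described above.

How it is judged:
On the way, in this order (a step that is already met when the one before it is completed fails the run):
1. the switch is on (value of joint switch above 0.85 rad), for 0.2 s.
2. the long box, with the stick at it, is within 20 mm of the middle of the head, within 6 mm of the fence, parallel to it within 0.08 rad, the switch on (lever over 0.85 rad from the box's upright) (x of box_long in the frame of station between -0.038 and -0.025 m and angle between the y axis of box_long and the y axis of station, either way round below 0.08 rad and height (world z) of box_long below 0.008 m and angle between box_long's own z axis and vertical below 0.1 rad and y of box_long in the frame of station between -0.02 and 0.02 m and angle between the z axis of box_long and the z axis of switch_tip, either way round above 0.85 rad and horizontal distance between stick_notch and box_long below 0.09 m), for 0.1 s.
3. the middle box, with the stick at it, is within 20 mm of the middle of the head, within 6 mm of the fence, parallel to it within 0.08 rad, the switch on (lever over 0.85 rad from the box's upright) (x of box_mid in the frame of station between -0.038 and -0.025 m and angle between the y axis of box_mid and the y axis of station, either way round below 0.08 rad and height (world z) of box_mid below 0.008 m and angle between box_mid's own z axis and vertical below 0.1 rad and y of box_mid in the frame of station between -0.02 and 0.02 m and angle between the z axis of box_mid and the z axis of switch_tip, either way round above 0.85 rad and horizontal distance between stick_notch and box_mid below 0.09 m), for 0.1 s.
4. the short box, with the stick at it, is within 20 mm of the middle of the head, within 6 mm of the fence, parallel to it within 0.08 rad, the switch on (lever over 0.85 rad from the box's upright) (x of box_short in the frame of station between -0.038 and -0.025 m and angle between the y axis of box_short and the y axis of station, either way round below 0.08 rad and height (world z) of box_short below 0.008 m and angle between box_short's own z axis and vertical below 0.1 rad and y of box_short in the frame of station between -0.02 and 0.02 m and angle between the z axis of box_short and the z axis of switch_tip, either way round above 0.85 rad and horizontal distance between stick_notch and box_short below 0.09 m), for 0.1 s.
At the end, for the whole second after the job is handed in: Every box present stands flat on the table in the out-feed, its whole length past the head, within 8 mm of the fence and 0.10 rad of parallel to it, at rest; the stick stands upright with its handle over the mat; the switch is off (under 0.15 rad) (x of box_long in the frame of station between -0.04 and -0.025 m and angle between the y axis of each of box_long, box_mid, box_short and the y axis of station, either way round below 0.1 rad and height (world z) of each of box_long, box_mid, box_short below 0.008 m and angle between each of box_long, box_mid, box_short, stick's own z axis and vertical below 0.1 rad and y of box_long in the frame of station between -0.36 and -0.09 m and linear speed of each of box_long, box_mid, box_short, stick below 0.02 m/s and x of box_mid in the frame of station between -0.04 and -0.025 m and y of box_mid in the frame of station between -0.36 and -0.08 m and x of box_short in the frame of station between -0.04 and -0.025 m and y of box_short in the frame of station between -0.36 and -0.07 m and value of joint switch below 0.15 rad and x of stick in the frame of mat between -0.06 and 0.06 m and y of stick in the frame of mat between -0.085 and 0.085 m and height (world z) of stick below 0.01 m); the robot touches nothing.
It fails at once if the gripper's fingers touch the long box while its middle is under or within 15 mm of the head (contact force between the fingers and box_long above 0.3 N and y of box_long in the frame of station between -0.05 and 0.05 m and x of box_long in the frame of station above -0.07 m).
It fails at once if the gripper's fingers touch the middle box while its middle is under or within 15 mm of the head (contact force between the fingers and box_mid above 0.3 N and y of box_mid in the frame of station between -0.05 and 0.05 m and x of box_mid in the frame of station above -0.07 m).
It fails at once if the gripper's fingers touch the short box while its middle is under or within 15 mm of the head (contact force between the fingers and box_short above 0.3 N and y of box_short in the frame of station between -0.05 and 0.05 m and x of box_short in the frame of station above -0.07 m).
It fails at once if the spray bottle, mug or jar is moved more than 30 mm (distance of any of spray, mug, jar from where it was at the start of the episode above 0.03 m).
Of box_long, box_mid, box_short only 2 to 3 are there at a start; the rules pass over those that are not, and their reading is None.
At some moment in a run one of box_long, box_mid, box_short, stick may be knocked a few centimetres aside while the robot is not near it.
Once in a run the grip may slacken for a moment while it holds something.
It also fails if it takes over 210 s, if anything falls off the work surface, if the arm or the gripper's body presses on something with over 40 N, if the wrist force passes 120 N, or if a joint passes its speed limit or range.

### The arm

A 7-joint arm with a two-finger parallel gripper is mounted at the origin on the work surface. World frame = base frame: x ahead of the robot, y to its left, z up, the work surface at z = 0. Lengths are in m, angles in rad, forces in N, time in s.
With the tool pointing down it reaches from about 0.4 to 0.85 m from the base axis. Payload 4.5 kg.
Tool frame: the origin (TCP) lies midway between the tips of the shut fingers; the grasp point (between the pads) lies 19 mm behind it; z points along the fingers, y is the direction in which the jaws open and shut (so a half turn about z gives the same grasp; the last joint's range is limited). The gripper opens to 88 mm and grips with 3 to 60 N. Pads are 18 mm wide; open, the fingers measure 123 mm over their backs; the gripper's body (75 mm by 187 mm) begins 45 mm behind the grasp point.
Start: joints at [1.207, 0.689, -0.195, 1.565, 0.157, 0.902, -0.215], TCP at [0.242, -0.576, 0.239] pointing down, gripper open.
Joint ranges: [-3.01, 3.01], [-0.46, 2.08], [-1.47, 1.51], [0.13, 2.56], [-1, 4.14], [0.04, 2.09], [-2.66, 2.66]. Speed limits (rad/s): [2.57, 2.57, 3.14, 3.14, 3.14, 3.14, 3.14].

### API

Orientations are given as a unit quaternion [x, y, z, w].
In Python, from plant import get_state, snapshot, finish_job, regions_of gives the robot as it stands.
- The arm moves only by the tool send_rows, never from a script. Its argument "series" is a list of rows, each an object of numbers: "grip": the opening, from 0 (shut) to 1 (fully open); "dx", "dy", "dz": the shift along the tool's x, y, z in mm; "turn": the turn about the tool's z in rad. A call has 1 to 20 rows; each row shifts and turns the commanded pose from where the row before left it, along the tool's axes as they then stand; what a row does not reach is not made up. A row lasts 1/10 s, in which the tool goes at most 50 mm and 8.59 degrees, less where a joint would pass 70% of its speed; a pose out of reach is approached as far as the arm can. A call is refused whole if a number of a shift passes 50 or a number of a turn 0.15, either way. A call with a gripper value outside its range is refused whole. The fingers move at their own pace and stop on an object; "force" is the grip in N (left out, the last holds). Time passes only in rows, so rows that do not move let the fingers close. It gives the time, the measured TCP pose, the force and the opening at its end, in the units of the state.
- get_state(): the state, without advancing time (a new reading comes with each control period).
- snapshot(name): name is "scene" or "top"; returns a dict with "img" (400x640x3 uint8, red, green, blue), "depth" (400x640 float32, m along the optical axis (not along the pixel's ray), 0 where there is no reading), "fov_y" (degrees; the focal length in pixels is half the picture's height over the tangent of half this angle, whatever the lens; pixels are square), "cx", "cy" (the principal point, pixels), "k1" (the pictures are not rectified: a ray, as slopes to the right and down, at radius r is drawn at 1 + k1 r^2 times it, then the intrinsics apply), "R" (3x3) and "t" (3): a world point X has camera coordinates R X + t. Camera axes: x right, y down, z forward; pixel columns grow to the right and rows downward; lengths in m; the calibration is good to about 2 mm. A picture is of the moment at which its call begins.
- finish_job(): hands the job in, once; it reports no verdict.
Trained networks look in a picture, given as the dict that the camera call returned (one of the last four; its "shot" number tells which), for a name from the list of things; names that differ only in an ending like _2 or _b are one class to them, and where a whole thing is asked for, a point or a joint stands for the part that bears it (a point fixed in the world has none). Each returns a list of dicts, best first, with "score" (0 to 1); they miss things now and then, are a little off and sometimes report something else, mostly with a low value. They report only what shows in the picture. A call takes as long as a camera call. They do not tell look-alikes from the thing itself.
- regions_of(picture, target): "pixels" (400x640 bool, what is visible of it) and "extent" ([left, top, right, bottom] in pixels, round what is visible of it).
The state is a dict: "clock": time; "q": joint angles; "qd": joint speeds; "joint_torque": joint torques, N m; "tool_pos": TCP position; "eef_rot": TCP orientation; "contact_force": force on the tool from outside, world axes, zero at the start; "moment": the same for the moment, N m; "opening": opening from 0.0 (shut) to 1.0 (fully open).
Only numpy, scipy, OpenCV 4.12 (cv2) and the standard library are available. Lean on these libraries where they do the work, as an engineer would, in place of code of your own. Each camera call takes 0.05 s, during which the arm holds its last target.

## Working session

There is one attempt and no reset: what is moved stays moved. The work goes in short steps, Python scripts to look and compute and a tool call to move; the robot and the scene stay as the last step left them, time stands still between calls to the robot, and variables do not carry over. Pictures are saved under pics/ and viewed, and the job is handed in when it is done.

Besides the shell and the picture viewer there is one more tool, called after "Request:" as name([rows], argument=value, ...), one row to a line, values as JSON. send_rows: Moves the arm, as the interface text tells. Its arguments: {"type":"object","properties":{"series":{"type":"array","items":{"type":"object","properties":{"grip":{"type":"number"},"dx":{"type":"number"},"dy":{"type":"number"},"dz":{"type":"number"},"turn":{"type":"number"}}}},"force":{"type":"number"}},"required":["series"]}

```bash
ls; mkdir -p pics
cat > h.py <<'E'
import numpy as np, cv2
from plant import *
def K(p):
    f=200/np.tan(np.radians(p['fov_y'])/2); f=p['img'].shape[0]/2/np.tan(np.radians(p['fov_y'])/2)
    return f
def px2w(p,u,v,z=None,d=None):
    """pixels->world; either on plane z or with depth"""
    f=K(p);u=np.atleast_1d(np.asarray(u,float));v=np.atleast_1d(np.asarray(v,float))
    xd=(u-p['cx'])/f;yd=(v-p['cy'])/f;x=xd.copy();y=yd.copy()
    for _ in range(20):
        s=1+p['k1']*(x*x+y*y);x=xd/s;y=yd/s
    r=np.stack([x,y,np.ones_like(x)],-1);R=np.array(p['R']);t=np.array(p['t'])
    C=-R.T@t;w=r@R
    if d is None: d=(z-C[2])/w[:,2]
    return C+w*np.asarray(d)[:,None]
def w2px(p,X):
    X=np.atleast_2d(X);c=X@np.array(p['R']).T+np.array(p['t']);x=c[:,:2]/c[:,2:]
    s=1+p['k1']*(x**2).sum(1,keepdims=True);return x*s*K(p)+[p['cx'],p['cy']]
def cloud(p,mask):
    m=mask&(p['depth']>0);v,u=np.nonzero(m);return px2w(p,u,v,d=p['depth'][v,u]),u,v
def save(p,n): cv2.imwrite('pics/'+n,p['img'][:,:,::-1])
E
python3 - <<'E'
from h import *
for n in ('scene','top'):
    p=snapshot(n);save(p,n+'0.png');print(n,p['fov_y'],p['cx'],p['cy'],p['k1'],-np.array(p['R']).T@p['t'])
    for t in ['station','switch_base','switch_tip','mat','stick','box_long','box_mid','box_short','spray','mug','jar']:
        for r in regions_of(p,t):
            X,u,v=cloud(p,r['pixels']); 
            print(t,round(r['score'],2),r['extent'],np.round(np.median(X,0),3) if len(X) else '', np.round(X.max(0),3) if len(X) else '')
print(get_state())
E
```

```text
pics
scene 47.35861827343904 320.8811136251223 201.08110651149133 -0.12312570876533971 [1.56182904 0.43902401 0.8749945 ]
station 0.82 [201.2, 209.0, 382.5, 285.3] [0.694 0.012 0.033] [0.76  0.212 0.148]
station 0.28 [245.2, 156.9, 266.2, 191.8] [ 0.409 -0.352  0.023] [ 0.443 -0.33   0.106]
switch_base 0.61 [246.7, 157.0, 267.6, 188.4] [ 0.405 -0.353  0.023] [ 0.443 -0.33   0.107]
switch_tip 0.5 [256.1, 156.1, 261.6, 178.6] [ 0.382 -0.355  0.074] [ 0.404 -0.343  0.106]
mat 0.82 [376.2, 223.6, 440.2, 254.4] [0.472 0.23  0.002] [0.515 0.312 0.014]
stick 0.85 [392.1, 194.6, 433.9, 246.8] [0.439 0.21  0.03 ] [0.497 0.296 0.134]
stick 0.77 [423.7, 179.5, 452.7, 217.3] [0.285 0.264 0.026] [0.317 0.334 0.13 ]
box_long 0.93 [338.2, 197.2, 364.1, 229.2] [0.456 0.031 0.037] [0.49  0.059 0.066]
box_long 0.3 [203.0, 210.0, 386.6, 285.2] [0.695 0.011 0.034] [0.768 0.212 0.148]
box_mid 0.82 [300.2, 185.4, 319.5, 212.8] [ 0.455 -0.111  0.037] [ 0.484 -0.079  0.066]
box_mid 0.7 [337.8, 198.2, 366.8, 229.4] [0.455 0.031 0.037] [0.49  0.059 0.066]
box_short 0.65 [271.1, 177.3, 293.1, 205.0] [ 0.458 -0
[... 2044 characters left out ...]
6 0.063 0.071]
{'clock': 1.2, 'q': array([ 1.20683735,  0.68908167, -0.19459784,  1.56528796,  0.15728095,
        0.90248804, -0.21506859]), 'qd': array([-0.00076159,  0.00344872, -0.00050161, -0.00118763, -0.00049798,
        0.00034678, -0.00044258]), 'joint_torque': array([ 3.26069021e-04, -5.27493024e+01, -1.26707766e+00, -1.53744686e+01,
       -5.20017988e-02, -7.16581781e-04,  1.73996744e-05]), 'tool_pos': array([ 0.24213685, -0.57622679,  0.23875732]), 'eef_rot': array([9.80284737e-01, 1.97590056e-01, 2.50931945e-05, 5.32289562e-05]), 'contact_force': array([-1.2735981 ,  0.50487846,  0.03553235]), 'moment': array([0.00402663, 0.01168653, 0.00344838]), 'opening': 0.9975038459072335}
```

Run:
```python
import cv2
a=cv2.imread('pics/top0.png');b=cv2.imread('pics/scene0.png')
cv2.imwrite('pics/t0z.png',cv2.resize(a[90:340,110:530],None,fx=1.9,fy=1.9,interpolation=cv2.INTER_CUBIC))
cv2.imwrite('pics/s0z.png',cv2.resize(b[140:310,170:510],None,fx=2.35,fy=2.35,interpolation=cv2.INTER_CUBIC))
```

```text
(no output)
```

View pics/t0z.png

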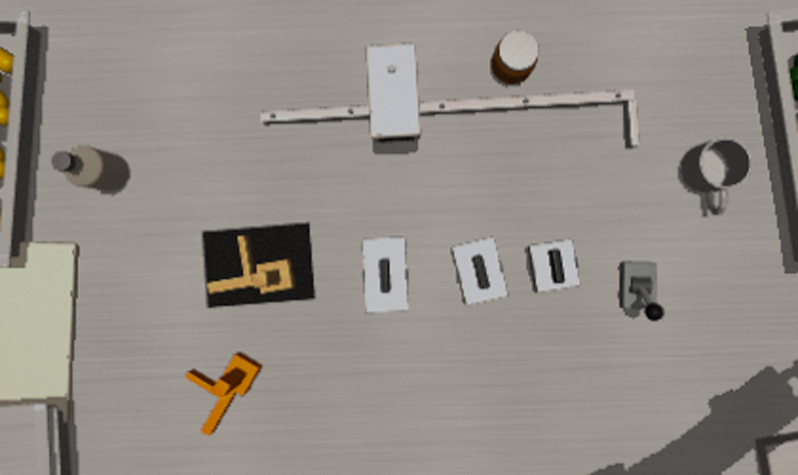

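View pics/s0z.png

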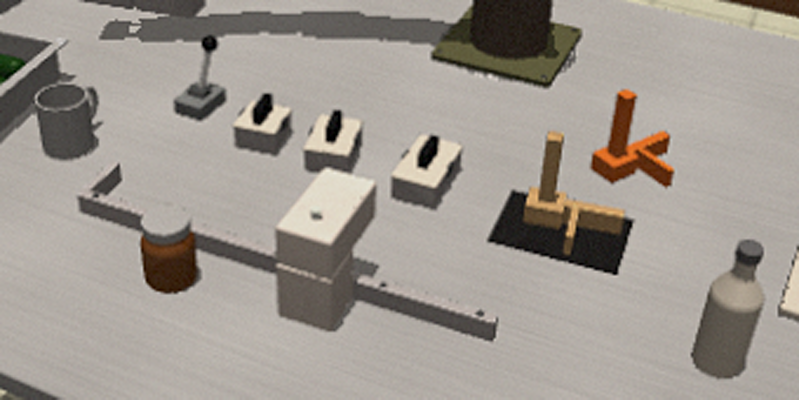

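```bash
cat >> h.py <<'E'
def best(p,t,near=None):
    rs=regions_of(p,t)
    return rs
def rect(X,zlo,zhi):
    m=(X[:,2]>zlo)&(X[:,2]<zhi);P=X[m][:,:2].astype(np.float32)
    return cv2.minAreaRect(P*1000),m.sum()
def boxrect(P):
    (c,s,a)=cv2.minAreaRect((P*1000).astype(np.float32));a=np.radians(a)
    # long axis direction angle
    if s[0]<s[1]: a+=np.pi/2; s=s[::-1]
    # y axis = long axis ; yaw = angle-90deg, wrapped
    y=(a-np.pi/2+np.pi/2)%np.pi-np.pi/2
    return np.array(c)/1000,np.array(s),y
E
python3 - <<'E'
from h import *
S=None
p=snapshot('top');q=snapshot('scene')
allm=np.ones(p['depth'].shape,bool)
for n,pp in (('top',p),('scene',q)):
    X,u,v=cloud(pp,allm)
    tab=X[(X[:,0]>.52)&(X[:,0]<.6)&(abs(X[:,1])<.1)]
    print(n,'table z',tab[:,2].mean(),tab[:,2].std())
    F=X[(X[:,2]>.025)&(X[:,2]<.036)&(X[:,0]>.6)&(X[:,0]<.76)&(X[:,1]>-.4)&(X[:,1]<.25)]
    A=F[(F[:,1]>.06)|((F[:,1]<-.06)&(F[:,1]>-.33))]
    # robust line fit on top face
    l=cv2.fitLine(A[:,:2].astype(np.float32),cv2.DIST_HUBER,0,1e-5,1e-5).ravel()
    print(' fence yaw',np.arctan2(-l[0]*np.sign(l[1]),abs(l[1])),'pt',l[2:],'ends',F[:,1].min(),F[:,1].max(),len(A))
    d=np.array(l[:2])*np.sign(l[1]); nrm=np.array([d[1],-d[0]]); w=(A[:,:2]-l[2:])@nrm;print('  width pct',np.percentile(w,[1,10,50,90,99]))
    s=(F[:,:2]-l[2:])@d; print('  along',np.percentile(s,[0,.5,99.5,100]))
    print('  x on line at y=0', l[2]-d[0]/d[1]*l[3])
    for nm,c in (('long',(.435,.03)),('mid',(.435,-.112)),('short',(.44,-.222))):
        m=(X[:,2]>.034)&(X[:,2]<.047)&(np.hypot(X[:,0]-c[0],X[:,1]-c[1])<.07)
        b=(X[:,2]>.058)&(X[:,2]<.075)&(np.hypot(X[:,0]-c[0],X[:,1]-c[1])<.07)
        print(' ',nm,boxrect(X[m][:,:2]),'bar',boxrect(X[b][:,:2]),X[b][:,2].mean())
    H=X[(X[:,2]>.12)&(np.hypot(X[:,0]-.43,X[:,1]-.2)<.1)];print('  stick top',H.mean(0),boxrect(H[:,:2]),len(H))
    B=X[(X[:,2]>.024)&(X[:,2]<.038)&(np.hypot(X[:,0]-.45,X[:,1]-.23)<.12)];print('  foot',boxrect(B[:,:2]),B.min(0),B.max(0))
    T=X[(X[:,2]>.085)&(np.hypot(X[:,0]-.38,X[:,1]+.355)<.06)];print('  ball',T.mean(0),T.min(0),T.max(0),len(T))
    G=X[(X[:,2]>.02)&(X[:,2]<.03)&(np.hypot(X[:,0]-.41,X[:,1]+.355)<.06)];print('  base',boxrect(G[:,:2]))
for pp in (q,p):
  for r in regions_of(pp,'mat')[:1]:
    X,_,_=cloud(pp,r['pixels']);X=X[X[:,2]<.01];print('mat',boxrect(X[:,:2]))
E
```

```text
top table z -0.0011130684964800234 0.002200453376339883
 fence yaw 0.030422404 pt [ 0.6842774  -0.09136492] ends -0.3644816205656866 0.2137802655176503 725
  width pct [-0.00784625 -0.00588599  0.00034701  0.00671771  0.03700067]
  along [-0.2715623  -0.27093739  0.30236241  0.30542134]
  x on line at y=0 0.68149704
  long (array([0.42835056, 0.027048  ]), array([108.81650543,  66.28505707]), np.float64(1.541967075362571)) bar (array([0.42808691, 0.02819971]), array([47.62702942, 14.00071239]), np.float64(1.5572739932019646)) 0.06463508241644031
  mid (array([ 0.42979279, -0.11531575]), array([90.72862244, 68.04901123]), np.float64(-1.3540149474834193)) bar (array([ 0.42977911, -0.11522084]), array([49.47002792, 13.77346611]), np.float64(-1.3576041562635464)) 0.06409533022135395
  short (array([ 0.43490936, -0.22747363]), array([70.88166046, 68.29750824]), np.float64(-1.4464115405147395)) bar (array([ 0.43473871, -0.22747363]), array([49.03723145, 14.07342911]), np.float64(-1.476495149142871)) 0.06446586605030663
  stick top [0.4308208  0.19741451 0.13081919] (array([0.43088086, 0.19
[... 1606 characters left out ...]
 array([21.49153519, 21.45258522]), np.float64(1.5588170287375567)) 41
  foot (array([0.43004797, 0.22567352]), array([116.59134674,  95.98454285]), np.float64(-0.5265998252516819)) [0.40681386 0.16739851 0.02430216] [0.49542986 0.29464245 0.03766846]
  ball [ 0.37493265 -0.35302632  0.09780375] [ 0.36225468 -0.36484205  0.08523717] [ 0.38534098 -0.3424811   0.10758963] 42
  base (array([ 0.40297498, -0.35799893]), array([76.99021149, 52.84880829]), np.float64(1.529913341952763))
mat (array([0.45067227, 0.22370341]), array([170.81748962, 123.36264801]), np.float64(0.04367606242032718))
mat (array([0.44777753, 0.22823199]), array([173.71418762, 124.73428345]), np.float64(0.04495849932087648))
```

Request:
send_rows([
  {"grip": 0,"turn": 0.133},
  {"grip": 0,"turn": 0.133},
  {"grip": 0,"turn": 0.132},
  {"grip": 0,"dx": 15,"dy": -40},
  {"grip": 0,"dx": 15,"dy": -40},
  {"grip": 0,"dx": 15,"dy": -40},
  {"grip": 0,"dx": 15,"dy": -40},
  {"grip": 0,"dx": 15,"dy": -40},
  {"grip": 0,"dy": -20},
  {"grip": 0},
], force=30)

```text
schema error: expected keys grip, dx, dy, dz, turn
```

Request:
send_rows([
  {"grip": 0,"dx": 0,"dy": 0,"dz": 0,"turn": 0.133},
  {"grip": 0,"dx": 0,"dy": 0,"dz": 0,"turn": 0.133},
  {"grip": 0,"dx": 0,"dy": 0,"dz": 0,"turn": 0.132},
  {"grip": 0,"dx": 15,"dy": -40,"dz": 0,"turn": 0},
  {"grip": 0,"dx": 15,"dy": -40,"dz": 0,"turn": 0},
  {"grip": 0,"dx": 15,"dy": -40,"dz": 0,"turn": 0},
  {"grip": 0,"dx": 15,"dy": -40,"dz": 0,"turn": 0},
  {"grip": 0,"dx": 15,"dy": -40,"dz": 0,"turn": 0},
  {"grip": 0,"dx": 0,"dy": -20,"dz": 0,"turn": 0},
  {"grip": 0,"dx": 0,"dy": 0,"dz": 0,"turn": 0},
], force=30)

```text
clock: 2.4
tool_pos: [0.3179, -0.3529, 0.2389]
eef_rot: [1.0, 0.003, -0.0, -0.001]
contact_force: [0.7, -0.8, 0.1]
opening: 0.117
```

Request:
send_rows([
  {"grip": 0,"dx": 0,"dy": 1,"dz": 40,"turn": 0},
  {"grip": 0,"dx": 0,"dy": 1,"dz": 40,"turn": 0},
  {"grip": 0,"dx": 0,"dy": 0,"dz": 40,"turn": 0},
  {"grip": 0,"dx": 0,"dy": 0,"dz": 34,"turn": 0},
  {"grip": 0,"dx": 15,"dy": 0,"dz": 0,"turn": 0},
  {"grip": 0,"dx": 15,"dy": 0,"dz": 0,"turn": 0},
  {"grip": 0,"dx": 15,"dy": 0,"dz": 0,"turn": 0},
  {"grip": 0,"dx": 15,"dy": 0,"dz": 0,"turn": 0},
  {"grip": 0,"dx": 15,"dy": 0,"dz": 0,"turn": 0},
  {"grip": 0,"dx": 15,"dy": 0,"dz": 0,"turn": 0},
  {"grip": 0,"dx": 7,"dy": 0,"dz": 0,"turn": 0},
  {"grip": 0,"dx": 0,"dy": 0,"dz": 0,"turn": 0},
])

```text
clock: 3.6
tool_pos: [0.4157, -0.3593, 0.086]
eef_rot: [1.0, 0.0, 0.001, 0.001]
contact_force: [0.0, 0.8, 0.0]
opening: 0.003
```

```bash
cat > sw.py <<'E'
from h import *
import sys
p=snapshot('scene');save(p,sys.argv[1]);print(get_state()['contact_force'])
cv2.imwrite('pics/z_'+sys.argv[1],cv2.resize(p['img'][120:230,190:330,::-1],None,fx=4,fy=4))
E
python3 sw.py sw1.png
```

```text
[-0.31056924  0.22255611  0.22194254]
```

View pics/z_sw1.png

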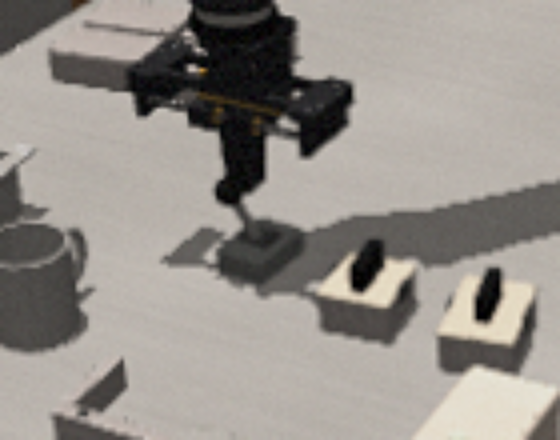

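Request:
send_rows([
  {"grip": 0,"dx": 5,"dy": 0,"dz": 0,"turn": 0},
  {"grip": 0,"dx": 5,"dy": 0,"dz": 0,"turn": 0},
  {"grip": 0,"dx": 0,"dy": 0,"dz": 0,"turn": 0},
])

```text
clock: 3.95
tool_pos: [0.4172, -0.3587, 0.0848]
eef_rot: [1.0, -0.002, -0.006, -0.001]
contact_force: [-11.5, -0.6, 9.7]
opening: 0.008
```

Request:
send_rows([
  {"grip": 0,"dx": -15,"dy": 0,"dz": 0,"turn": 0},
  {"grip": 0,"dx": -15,"dy": 0,"dz": 0,"turn": 0},
  {"grip": 0,"dx": 0,"dy": 0,"dz": -45,"turn": 0},
  {"grip": 0,"dx": 0,"dy": 0,"dz": -45,"turn": 0},
  {"grip": 0.6,"dx": 5,"dy": -45,"dz": 0,"turn": 0},
  {"grip": 0.6,"dx": 5,"dy": -45,"dz": 0,"turn": 0},
  {"grip": 0.6,"dx": 5,"dy": -45,"dz": 0,"turn": 0},
  {"grip": 0.6,"dx": 5,"dy": -45,"dz": 0,"turn": 0},
  {"grip": 0.6,"dx": 5,"dy": -45,"dz": 0,"turn": 0},
  {"grip": 0.6,"dx": 5,"dy": -45,"dz": 0,"turn": 0},
  {"grip": 0.6,"dx": 5,"dy": -45,"dz": 0,"turn": 0},
  {"grip": 0.6,"dx": 0,"dy": -45,"dz": 0,"turn": 0},
  {"grip": 0.6,"dx": 0,"dy": -20,"dz": 0,"turn": 0},
  {"grip": 0.6,"dx": 0,"dy": 0,"dz": 0,"turn": 0},
])

```text
clock: 5.35
tool_pos: [0.4296, 0.0256, 0.1749]
eef_rot: [1.0, 0.003, 0.0, -0.001]
contact_force: [-0.1, -0.1, 0.2]
opening: 0.599
```

```bash
cat > look.py <<'E'
from h import *
import sys
n=sys.argv[1]
p=snapshot('top');q=snapshot('scene');save(p,n+'_t.png');save(q,n+'_s.png')
a=cv2.resize(p['img'][90:340,110:530,::-1],None,fx=1.4,fy=1.4);b=cv2.resize(q['img'][130:310,170:510,::-1],None,fx=1.4,fy=1.4)
w=max(a.shape[1],b.shape[1]);pad=lambda i:cv2.copyMakeBorder(i,0,0,0,w-i.shape[1],cv2.BORDER_CONSTANT)
cv2.imwrite('pics/'+n+'.png',np.vstack([pad(a),pad(b)])[:600])
s=get_state();print(s['clock'],s['tool_pos'],s['eef_rot'],s['opening'])
E
python3 look.py l1
```

```text
5.45 [0.42938868 0.02158005 0.17488716] [9.99999954e-01 1.66854775e-04 2.17635356e-04 1.31801775e-04] 0.6000829880662834
```

View pics/l1.png

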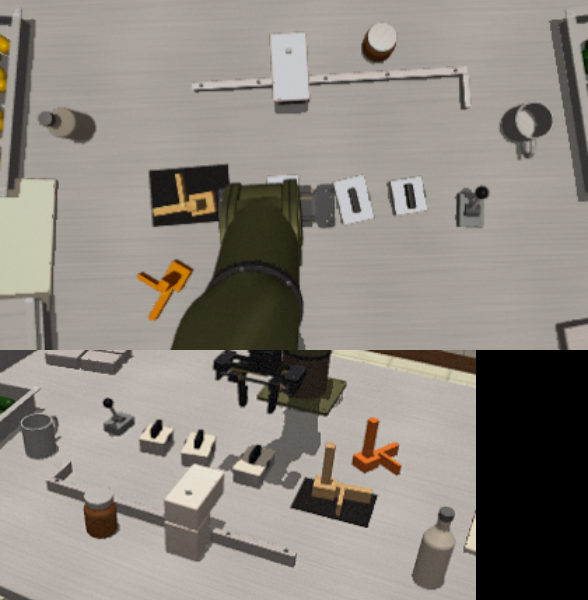

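Request:
send_rows([
  {"grip": 0.6,"dx": 1,"dy": -4,"dz": 0,"turn": 0.02},
  {"grip": 0.6,"dx": 0,"dy": 0,"dz": 45,"turn": 0},
  {"grip": 0.6,"dx": 0,"dy": 0,"dz": 45,"turn": 0},
  {"grip": 0.6,"dx": 0,"dy": 0,"dz": 30,"turn": 0},
  {"grip": 0.6,"dx": 0,"dy": 0,"dz": 10,"turn": 0},
  {"grip": 0.6,"dx": 0,"dy": 0,"dz": 0,"turn": 0},
  {"grip": 0,"dx": 0,"dy": 0,"dz": 0,"turn": 0},
  {"grip": 0,"dx": 0,"dy": 0,"dz": 0,"turn": 0},
  {"grip": 0,"dx": 0,"dy": 0,"dz": 0,"turn": 0},
  {"grip": 0,"dx": 0,"dy": 0,"dz": 0,"turn": 0},
  {"grip": 0,"dx": 0,"dy": 0,"dz": 0,"turn": 0},
], force=40)

```text
clock: 6.55
tool_pos: [0.4345, 0.0259, 0.0488]
eef_rot: [1.0, -0.01, -0.003, 0.0]
contact_force: [0.6, -2.8, 2.5]
opening: 0.173
```

Request:
send_rows([
  {"grip": 0,"dx": 0,"dy": 0,"dz": -30,"turn": 0},
  {"grip": 0,"dx": 0,"dy": 0,"dz": -40,"turn": 0},
  {"grip": 0,"dx": 0,"dy": 0,"dz": -40,"turn": -0.13},
  {"grip": 0,"dx": 0,"dy": 0,"dz": 0,"turn": -0.149},
  {"grip": 0,"dx": 0,"dy": 0,"dz": 0,"turn": -0.149},
  {"grip": 0,"dx": 0,"dy": 0,"dz": 0,"turn": -0.149},
  {"grip": 0,"dx": 0,"dy": 0,"dz": 0,"turn": -0.149},
  {"grip": 0,"dx": 0,"dy": 0,"dz": 0,"turn": -0.149},
  {"grip": 0,"dx": 0,"dy": 0,"dz": 0,"turn": -0.149},
  {"grip": 0,"dx": 0,"dy": 0,"dz": 0,"turn": -0.149},
  {"grip": 0,"dx": 0,"dy": 0,"dz": 0,"turn": -0.149},
  {"grip": 0,"dx": 0,"dy": 0,"dz": 0,"turn": -0.149},
  {"grip": 0,"dx": 0,"dy": 0,"dz": 0,"turn": -0.149},
  {"grip": 0,"dx": 0,"dy": 0,"dz": 0,"turn": 0},
  {"grip": 0,"dx": 0,"dy": 0,"dz": 0,"turn": 0},
])

```text
clock: 8.05
tool_pos: [0.4348, 0.0259, 0.1583]
eef_rot: [0.698, 0.716, -0.003, -0.003]
contact_force: [0.1, 0.3, -2.3]
opening: 0.157
```

Request:
send_rows([
  {"grip": 0,"dx": 20,"dy": 40,"dz": 0,"turn": 0},
  {"grip": 0,"dx": 20,"dy": 40,"dz": 0,"turn": 0},
  {"grip": 0,"dx": 20,"dy": 40,"dz": 0,"turn": 0},
  {"grip": 0,"dx": 20,"dy": 40,"dz": 0,"turn": 0},
  {"grip": 0,"dx": 18,"dy": 40,"dz": 0,"turn": 0},
  {"grip": 0,"dx": 0,"dy": 0,"dz": 0,"turn": 0},
  {"grip": 0,"dx": 0,"dy": 0,"dz": 0,"turn": 0},
])

```text
clock: 8.75
tool_pos: [0.6316, 0.1302, 0.1559]
eef_rot: [0.697, 0.717, -0.004, -0.003]
contact_force: [-0.6, -0.6, -3.7]
opening: 0.153
```

```bash
python3 look.py l2
```

```text
8.85 [0.6304241  0.12873164 0.1561475 ] [ 0.69717202  0.71688332 -0.00455742 -0.00295022] 0.15820268234654347
```

View pics/l2.png

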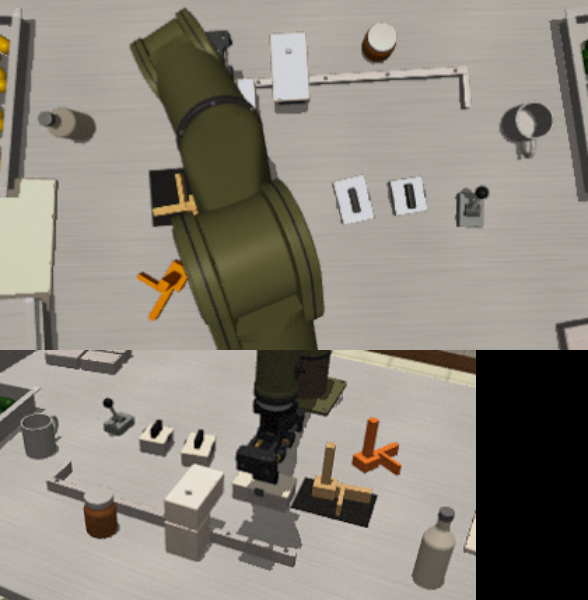

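Request:
send_rows([
  {"grip": 0,"dx": 0,"dy": 0,"dz": 40,"turn": 0},
  {"grip": 0,"dx": 0,"dy": 0,"dz": 40,"turn": 0},
  {"grip": 0,"dx": 0,"dy": 0,"dz": 15,"turn": 0},
  {"grip": 0,"dx": 0,"dy": 0,"dz": 7,"turn": 0},
  {"grip": 0,"dx": 0,"dy": 0,"dz": 5,"turn": 0},
  {"grip": 0,"dx": 0,"dy": 0,"dz": 0,"turn": 0},
  {"grip": 0,"dx": 0,"dy": 0,"dz": 0,"turn": 0},
])

```text
clock: 9.55
tool_pos: [0.6324, 0.1301, 0.0513]
eef_rot: [0.697, 0.717, -0.002, -0.002]
contact_force: [-0.7, -0.3, -1.5]
opening: 0.158
```

```bash
cat > inf.py <<'E'
from h import *
import sys
n=sys.argv[1]
q=snapshot('scene');X,u,v=cloud(q,np.ones(q['depth'].shape,bool))
s=get_state();print(s['clock'],s['tool_pos'],s['contact_force'],s['opening'])
cv2.imwrite('pics/'+n+'.png',cv2.resize(q['img'][150:310,180:420,::-1],None,fx=3,fy=3,interpolation=cv2.INTER_CUBIC))
E
python3 inf.py l3
```

```text
9.6 [0.63237532 0.1300252  0.05128752] [ 0.28017371  0.32345231 -2.08864113] 0.15710058787733558
```

View pics/l3.png

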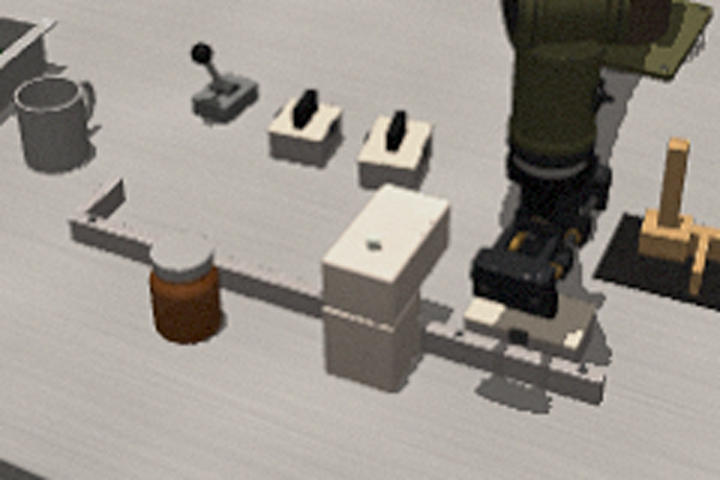

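Request:
send_rows([
  {"grip": 0,"dx": 0,"dy": 0,"dz": 2,"turn": 0},
  {"grip": 0,"dx": 0,"dy": 2,"dz": 1,"turn": 0},
  {"grip": 0,"dx": 0,"dy": 2,"dz": 0,"turn": 0},
  {"grip": 0,"dx": 0,"dy": 2,"dz": 0,"turn": 0},
  {"grip": 0,"dx": 0,"dy": 0,"dz": 0,"turn": 0},
])

```text
clock: 10.1
tool_pos: [0.6337, 0.1303, 0.049]
eef_rot: [0.697, 0.717, -0.006, -0.004]
contact_force: [-10.6, -2.0, 17.6]
opening: 0.155
```

Request:
send_rows([
  {"grip": 0,"dx": 0,"dy": -2,"dz": -1,"turn": 0},
  {"grip": 0.5,"dx": 0,"dy": 0,"dz": 0,"turn": 0},
  {"grip": 0.5,"dx": 0,"dy": 0,"dz": 0,"turn": 0},
  {"grip": 0.5,"dx": 0,"dy": 0,"dz": 0,"turn": 0},
  {"grip": 0.5,"dx": 0,"dy": 0,"dz": -30,"turn": 0},
  {"grip": 0.5,"dx": 0,"dy": 0,"dz": -40,"turn": 0},
  {"grip": 0.5,"dx": 0,"dy": 0,"dz": -40,"turn": 0},
  {"grip": 0.5,"dx": 0,"dy": 0,"dz": -40,"turn": 0},
  {"grip": 0.5,"dx": 0,"dy": -40,"dz": -30,"turn": 0},
  {"grip": 0.5,"dx": 10,"dy": -45,"dz": 0,"turn": 0},
  {"grip": 0.5,"dx": 20,"dy": -45,"dz": 0,"turn": 0},
  {"grip": 0.5,"dx": 30,"dy": -45,"dz": 0,"turn": 0},
  {"grip": 0.5,"dx": 0,"dy": -22,"dz": 0,"turn": -0.05},
  {"grip": 0.5,"dx": 0,"dy": 0,"dz": 0,"turn": 0},
])

```text
clock: 11.5
tool_pos: [0.4384, 0.1828, 0.2296]
eef_rot: [0.677, 0.736, -0.004, -0.003]
contact_force: [1.4, 0.3, -0.0]
opening: 0.497
```

```bash
cat > st.py <<'E'
from h import *
import sys
n=sys.argv[1]
p=snapshot('top');q=snapshot('scene')
for nm,pp in (('top',p),('scene',q)):
    X,u,v=cloud(pp,np.ones(pp['depth'].shape,bool))
    F=X[(X[:,2]>.026)&(X[:,2]<.035)&(X[:,0]>.65)&(X[:,0]<.72)&(X[:,1]>-.4)&(X[:,1]<.25)]
    A=F[(F[:,1]>.05)|((F[:,1]<-.06)&(F[:,1]>-.33))]
    if len(A)>100:
        l=cv2.fitLine(A[:,:2].astype(np.float32),cv2.DIST_HUBER,0,1e-5,1e-5).ravel();d=l[:2]*np.sign(l[1]);print(nm,'fence yaw',np.arctan2(-d[0],d[1]),'face x at y0',l[2]-d[0]/d[1]*l[3]-.0075)
    # any box tops on lane
    for t in ('box_long','box_mid','box_short'):
        for r in regions_of(pp,t)[:2]:
            if r['score']<.4: continue
            Y,_,_=cloud(pp,r['pixels']);T=Y[(Y[:,2]>.034)&(Y[:,2]<.047)];
            b=Y[(Y[:,2]>.056)&(Y[:,2]<.072)]
            if len(T)>20:
                c,s,y=boxrect(T[:,:2]);print(nm,t,round(r['score'],2),np.round(c,4),np.round(s),round(y,3), np.round(boxrect(b[:,:2])[0],4) if len(b)>4 else '')
save(p,n+'_t.png');save(q,n+'_s.png')
a=cv2.resize(p['img'][90:340,110:530,::-1],None,fx=1.4,fy=1.4);b=cv2.resize(q['img'][130:310,170:510,::-1],None,fx=1.4,fy=1.4)
w=max(a.shape[1],b.shape[1]);pad=lambda i:cv2.copyMakeBorder(i,0,0,0,w-i.shape[1],cv2.BORDER_CONSTANT)
cv2.imwrite('pics/'+n+'.png',np.vstack([pad(a),pad(b)])[:600])
s=get_state();print(s['clock'],s['tool_pos'],s['eef_rot'],s['opening'])
E
python3 st.py l4
```

```text
top fence yaw 0.026267126 face x at y0 0.6741905
top box_long 0.93 [0.6355 0.1261] [111.  67.] 0.045 [0.6356 0.125 ]
top box_mid 0.82 [ 0.4314 -0.1149] [87. 68.] -1.345 [ 0.4299 -0.1152]
top box_mid 0.64 [ 0.7324 -0.1699] [62. 23.] -0.418 [ 0.7392 -0.173 ]
top box_short 0.82 [ 0.4353 -0.2269] [70. 67.] -1.452 [ 0.4346 -0.227 ]
scene fence yaw 0.031778775 face x at y0 0.67477614
scene box_long 0.69 [0.639  0.1231] [111.  70.] 0.069 [0.6357 0.1233]
scene box_mid 0.8 [ 0.434 -0.117] [95. 67.] -1.344 [ 0.4317 -0.1181]
scene box_short 0.77 [ 0.4395 -0.2302] [78. 68.] -1.41 [ 0.4356 -0.2309]
11.9 [0.44246662 0.18172919 0.22908205] [ 0.67926429  0.73388442 -0.00265061 -0.00257969] 0.5001356905141949
```

View pics/l4.png

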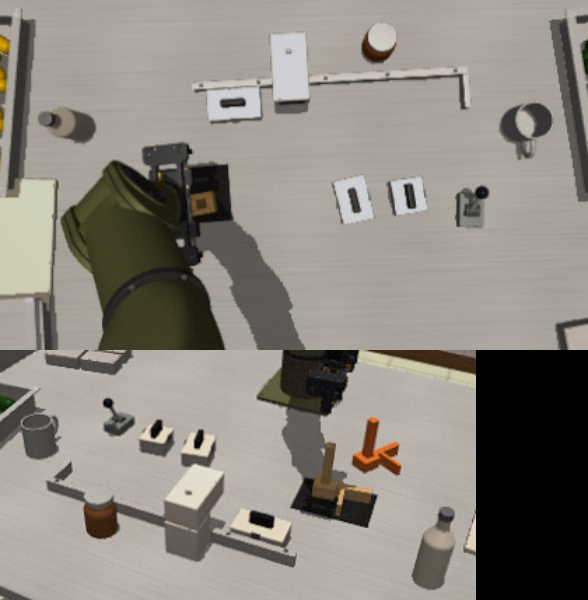

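Run:
```python
from h import *
from scipy.optimize import minimize
p=snapshot('top');im=cv2.imread('pics/top0.png')
hsv=cv2.cvtColor(im,cv2.COLOR_BGR2HSV)
sub=np.zeros(im.shape[:2],bool);sub[205:258,212:282]=1
m=(hsv[...,1]>70)&(hsv[...,2]>60)&sub
print(m.sum()); 
# silhouette fit at z=0.03 top of foot (ignore handle top displacement)
foot=np.array([[-.025,-.022],[.025,-.022],[.025,-.008],[.035,-.008],[.035,-.07],[.045,-.07],[.045,-.008],[.103,-.008],[.103,.008],[.025,.008],[.025,.022],[-.025,.022]])
sq=np.array([[-.01,-.01],[.01,-.01],[.01,.01],[-.01,.01]])
def ren(v):
    c,s=np.cos(v[2]),np.sin(v[2]);R=np.array([[c,-s],[s,c]])
    o=np.zeros((400*4,640*4),np.uint8)
    for P,zs in ((foot,(.004,.032)),(sq,(.03,.132))):
        Q=[w2px(p,np.c_[P@R.T+v[:2],np.full(len(P),z)]) for z in zs]
        for q in Q: cv2.fillPoly(o,[np.round((q+.5)*4).astype(np.int32)],1)
        for i in range(len(P)):
            j=(i+1)%len(P);cv2.fillPoly(o,[np.round((np.array([Q[0][i],Q[0][j],Q[1][j],Q[1][i]])+.5)*4).astype(np.int32)],1)
    return cv2.resize(o.astype(np.float32),(640,400),interpolation=cv2.INTER_AREA)
f=lambda v:np.abs(ren(v)-m)[205:258,212:282].sum()
best=None
for y0 in (1.65,1.75,1.85):
    r=minimize(f,[.433,.197,y0],method='Nelder-Mead',options=dict(initial_simplex=[[.433,.197,y0],[.438,.197,y0],[.433,.202,y0],[.433,.197,y0+.08]],xatol=1e-4,fatol=.05))
    print(r.x,r.fun)
```

```text
541
[0.43003639 0.19923428 1.7227808 ] 94.1875
[0.42975341 0.19994823 1.7224467 ] 94.5625
[0.43027502 0.19925324 1.72108111] 93.25
```

Request:
send_rows([
  {"grip": 0.7,"dx": 0,"dy": 0,"dz": 0,"turn": -0.072},
  {"grip": 0.7,"dx": 17,"dy": -7,"dz": 0,"turn": 0},
  {"grip": 0.7,"dx": 0,"dy": 0,"dz": 40,"turn": 0},
  {"grip": 0.7,"dx": 0,"dy": 0,"dz": 40,"turn": 0},
  {"grip": 0.7,"dx": 0,"dy": 0,"dz": 40,"turn": 0},
  {"grip": 0.7,"dx": 0,"dy": 0,"dz": 16,"turn": 0},
  {"grip": 0.7,"dx": 0,"dy": 0,"dz": 0,"turn": 0},
])

```text
clock: 12.65
tool_pos: [0.43, 0.1971, 0.0912]
eef_rot: [0.652, 0.758, -0.005, -0.003]
contact_force: [-0.1, 0.2, 1.0]
opening: 0.697
```

```bash
python3 look.py l5
python3 - <<'E'
import cv2
b=cv2.imread('pics/l5_s.png');cv2.imwrite('pics/l5z.png',cv2.resize(b[150:270,350:480],None,fx=4.5,fy=4.5))
E
```

```text
12.75 [0.43138554 0.19794963 0.09353923] [ 0.65182741  0.75835808 -0.00260519 -0.00269599] 0.7006863833954259
```

View pics/l5z.png

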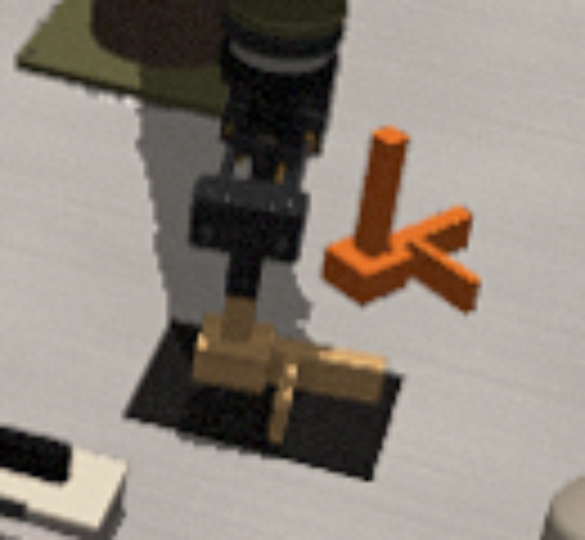

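Request:
send_rows([
  {"grip": 0,"dx": 0,"dy": 0,"dz": 0,"turn": 0},
  {"grip": 0,"dx": 0,"dy": 0,"dz": 0,"turn": 0},
  {"grip": 0,"dx": 0,"dy": 0,"dz": 0,"turn": 0},
  {"grip": 0,"dx": 0,"dy": 0,"dz": 0,"turn": 0},
  {"grip": 0,"dx": 0,"dy": 0,"dz": 0,"turn": 0},
  {"grip": 0,"dx": 0,"dy": 0,"dz": -30,"turn": 0},
  {"grip": 0,"dx": 0,"dy": 0,"dz": -30,"turn": 0},
  {"grip": 0,"dx": 0,"dy": 0,"dz": 0,"turn": 0},
], force=60)

```text
clock: 13.55
tool_pos: [0.433, 0.1987, 0.1559]
eef_rot: [0.652, 0.758, -0.0, -0.002]
contact_force: [1.2, -0.4, -2.8]
opening: 0.218
```

Request:
send_rows([
  {"grip": 0,"dx": 0,"dy": 0,"dz": -20,"turn": 0.141},
  {"grip": 0,"dx": 0,"dy": 0,"dz": 0,"turn": 0.141},
  {"grip": 0,"dx": 0,"dy": 0,"dz": 0,"turn": 0.141},
  {"grip": 0,"dx": 0,"dy": 0,"dz": 0,"turn": 0.141},
  {"grip": 0,"dx": 0,"dy": 0,"dz": 0,"turn": 0.141},
  {"grip": 0,"dx": 0,"dy": 0,"dz": 0,"turn": 0.141},
  {"grip": 0,"dx": 0,"dy": 0,"dz": 0,"turn": 0.141},
  {"grip": 0,"dx": 0,"dy": 0,"dz": 0,"turn": 0.141},
  {"grip": 0,"dx": 0,"dy": 0,"dz": 0,"turn": 0.141},
  {"grip": 0,"dx": 0,"dy": 0,"dz": 0,"turn": 0.141},
  {"grip": 0,"dx": 0,"dy": 0,"dz": 0,"turn": 0.141},
  {"grip": 0,"dx": 0,"dy": 0,"dz": 0,"turn": 0.141},
  {"grip": 0,"dx": 35,"dy": 1,"dz": 0,"turn": 0},
  {"grip": 0,"dx": 35,"dy": 1,"dz": 0,"turn": 0},
  {"grip": 0,"dx": 30,"dy": 1,"dz": 0,"turn": 0},
  {"grip": 0,"dx": 10,"dy": 0,"dz": 0,"turn": 0},
  {"grip": 0,"dx": 0,"dy": 0,"dz": 0,"turn": 0},
  {"grip": 0,"dx": 0,"dy": 0,"dz": 0,"turn": 0},
])

```text
clock: 15.35
tool_pos: [0.5395, 0.1979, 0.1715]
eef_rot: [1.0, 0.015, -0.006, 0.001]
contact_force: [0.3, 1.0, -2.2]
opening: 0.223
```

```bash
python3 st.py l6
```

```text
top fence yaw 0.026250439 face x at y0 0.67433894
top box_long 0.73 [0.6349 0.126 ] [111.  67.] 0.045 [0.6357 0.1251]
top box_mid 0.86 [ 0.4298 -0.1152] [91. 68.] -1.355 [ 0.4298 -0.1151]
top box_short 0.81 [ 0.4349 -0.2273] [71. 67.] -1.458 [ 0.4347 -0.2275]
scene fence yaw 0.026154475 face x at y0 0.6755053
scene box_long 0.68 [0.6375 0.1225] [111.  70.] 0.056 [0.6394 0.1231]
scene box_mid 0.59 [ 0.4357 -0.1172] [92. 67.] -1.312 [ 0.4366 -0.1169]
scene box_short 0.73 [ 0.4386 -0.2292] [74. 66.] -1.414 [ 0.44   -0.2293]
15.75 [0.54135177 0.19819599 0.17267805] [ 9.99878855e-01  1.50759107e-02 -3.86823680e-03  1.67328724e-04] 0.22160375066309343
```

View pics/l6.png

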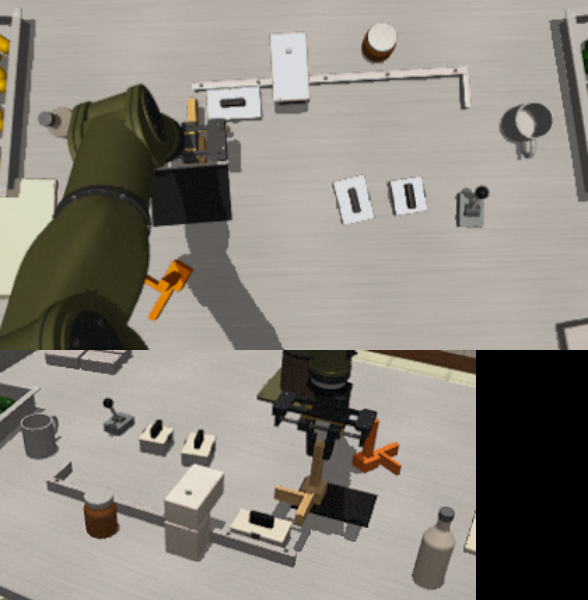

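Request:
send_rows([
  {"grip": 0,"dx": 0,"dy": 0,"dz": 35,"turn": 0},
  {"grip": 0,"dx": 0,"dy": 0,"dz": 25,"turn": 0},
  {"grip": 0,"dx": 0,"dy": 0,"dz": 13,"turn": 0},
  {"grip": 0,"dx": 0,"dy": 0,"dz": 5,"turn": 0},
  {"grip": 0,"dx": 0,"dy": 0,"dz": 0,"turn": 0},
  {"grip": 0,"dx": 0,"dy": 0,"dz": 0,"turn": 0},
])

```text
clock: 16.35
tool_pos: [0.5404, 0.1969, 0.1002]
eef_rot: [1.0, 0.014, -0.004, 0.0]
contact_force: [-12.1, -4.8, 45.0]
opening: 0.219
```

```bash
cat > z.py <<'E'
from h import *
import sys
n=sys.argv[1]
p=snapshot('top');q=snapshot('scene');save(p,n+'_t.png');save(q,n+'_s.png')
a=cv2.resize(p['img'][105:195,230:460,::-1],None,fx=3.4,fy=3.4,interpolation=cv2.INTER_CUBIC);b=cv2.resize(q['img'][190:290,190:420,::-1],None,fx=2.9,fy=2.9,interpolation=cv2.INTER_CUBIC)
w=max(a.shape[1],b.shape[1]);pad=lambda i:cv2.copyMakeBorder(i,0,0,0,w-i.shape[1],cv2.BORDER_CONSTANT)
cv2.imwrite('pics/'+n+'.png',np.vstack([pad(a),pad(b)])[:600])
s=get_state();print(s['clock'],s['tool_pos'],s['eef_rot'],s['opening'],s['contact_force'])
E
python3 z.py l7
```

```text
16.45 [0.5403596  0.19680423 0.10020858] [ 9.99888227e-01  1.44192409e-02 -3.94505332e-03  2.35141051e-04] 0.2222902444287004 [-13.6526748   -4.59774238  44.19626723]
```

View pics/l7.png

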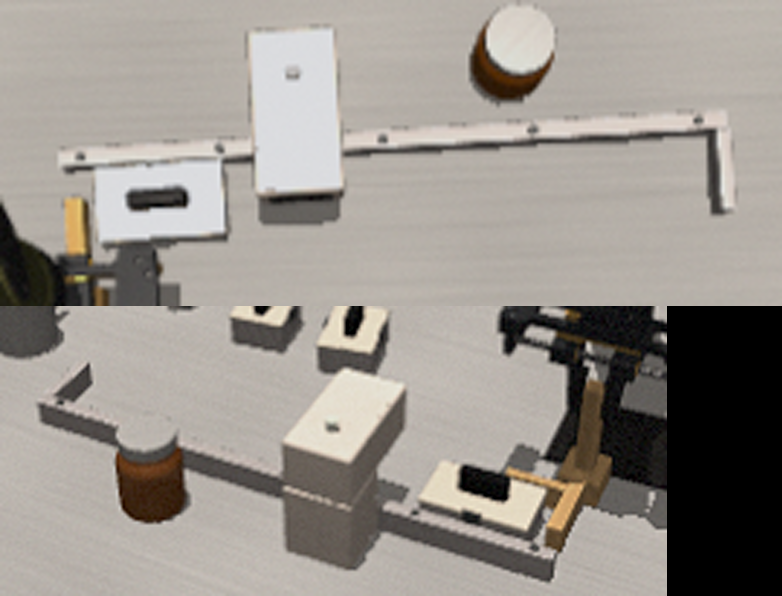

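Request:
send_rows([
  {"grip": 0,"dx": 0,"dy": 0,"dz": -4,"turn": 0},
  {"grip": 0,"dx": 0,"dy": 0,"dz": -1,"turn": 0},
  {"grip": 0,"dx": 0,"dy": 0,"dz": 0,"turn": 0},
  {"grip": 0,"dx": 0,"dy": 0,"dz": 0,"turn": 0},
])

```text
clock: 16.85
tool_pos: [0.5418, 0.1983, 0.1003]
eef_rot: [1.0, 0.015, -0.003, -0.0]
contact_force: [-1.4, -0.6, 10.4]
opening: 0.223
```

Request:
send_rows([
  {"grip": 0,"dx": 0,"dy": 0,"dz": -2,"turn": 0},
  {"grip": 0,"dx": 5,"dy": 3,"dz": 0,"turn": 0},
  {"grip": 0,"dx": 5,"dy": 3,"dz": 0,"turn": 0},
  {"grip": 0,"dx": 0,"dy": 0,"dz": 0,"turn": 0},
  {"grip": 0,"dx": 0,"dy": 0,"dz": 0,"turn": 0},
])

```text
clock: 17.35
tool_pos: [0.5514, 0.192, 0.101]
eef_rot: [1.0, 0.015, -0.004, 0.0]
contact_force: [0.3, 0.3, -3.2]
opening: 0.219
```

```bash
python3 z.py l8
```

```text
17.45 [0.55102754 0.19235719 0.10118241] [ 9.99880137e-01  1.49104459e-02 -4.16413058e-03  2.22796045e-04] 0.2256322554731733 [-0.46630862 -0.05583622 -1.78897479]
```

View pics/l8.png

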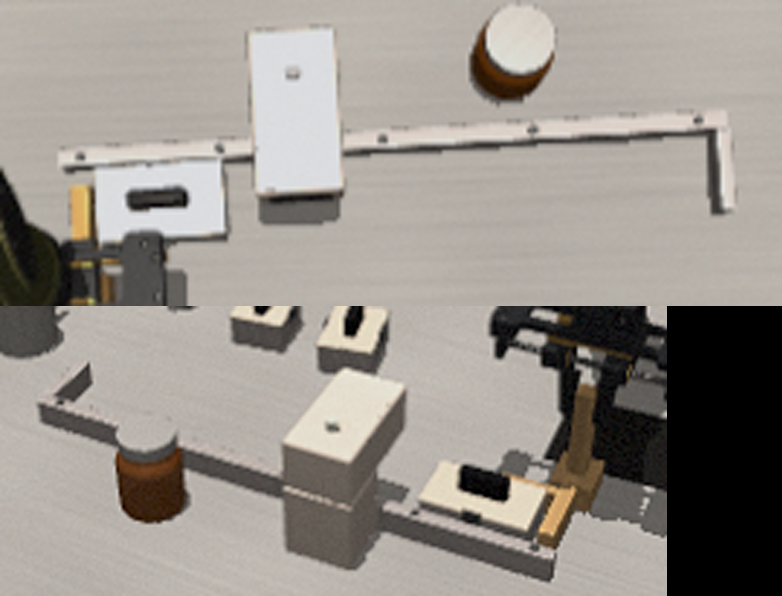

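Request:
send_rows([
  {"grip": 0,"dx": 3,"dy": 0,"dz": 0,"turn": 0},
  {"grip": 0,"dx": 2,"dy": 0,"dz": 0,"turn": 0},
  {"grip": 0,"dx": 0,"dy": 3,"dz": 0,"turn": 0},
  {"grip": 0,"dx": 0,"dy": 0,"dz": 0,"turn": 0},
  {"grip": 0,"dx": 0,"dy": 0,"dz": 0,"turn": 0},
])

```text
clock: 17.95
tool_pos: [0.5563, 0.1892, 0.1014]
eef_rot: [1.0, 0.015, -0.004, 0.0]
contact_force: [-0.4, -0.4, -3.2]
opening: 0.223
```

Request:
send_rows([
  {"grip": 0,"dx": 2,"dy": 0,"dz": 0,"turn": 0},
  {"grip": 0,"dx": 2,"dy": 0,"dz": 0,"turn": 0},
  {"grip": 0,"dx": 0,"dy": 1,"dz": 0,"turn": 0},
  {"grip": 0,"dx": 0,"dy": 0,"dz": 0,"turn": 0},
])

```text
clock: 18.35
tool_pos: [0.5602, 0.1885, 0.1012]
eef_rot: [1.0, 0.015, -0.004, 0.0]
contact_force: [-1.3, 1.3, -1.6]
opening: 0.219
```

```bash
python3 z.py l9
```

```text
18.45 [0.56025641 0.1885531  0.10127676] [ 9.99881388e-01  1.48707249e-02 -4.00207178e-03  2.33402335e-04] 0.21894197667495338 [-0.19335517  0.78015789 -2.81822067]
```

View pics/l9.png

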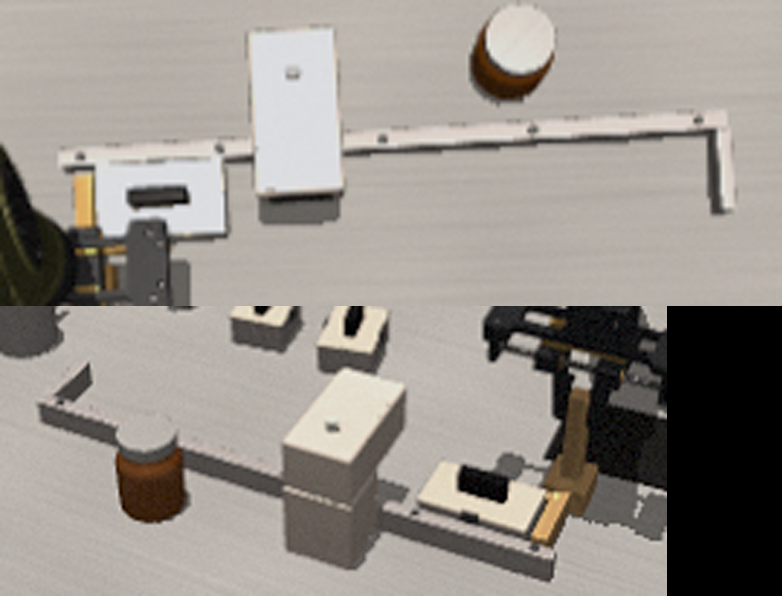

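Request:
send_rows([
  {"grip": 0,"dx": 1,"dy": 2,"dz": 0,"turn": 0},
  {"grip": 0,"dx": 0,"dy": 4,"dz": 0,"turn": 0},
  {"grip": 0,"dx": 0,"dy": 6,"dz": 0,"turn": 0},
  {"grip": 0,"dx": 0,"dy": 8,"dz": 0,"turn": 0},
  {"grip": 0,"dx": 0,"dy": 8,"dz": 0,"turn": 0},
  {"grip": 0,"dx": 0,"dy": 8,"dz": 0,"turn": 0},
  {"grip": 0,"dx": 0,"dy": 8,"dz": 0,"turn": 0},
  {"grip": 0,"dx": 0,"dy": 4,"dz": 0,"turn": 0},
  {"grip": 0,"dx": 0,"dy": 0,"dz": 0,"turn": 0},
])

```text
clock: 19.35
tool_pos: [0.5631, 0.1392, 0.1015]
eef_rot: [1.0, 0.014, -0.004, 0.001]
contact_force: [0.1, 0.1, -2.8]
opening: 0.223
```

```bash
python3 z.py l10
```

```text
19.45 [0.56297218 0.14031407 0.10140617] [ 9.99885610e-01  1.46464478e-02 -3.75975653e-03  3.36992942e-04] 0.22210049231287166 [-0.22341579  0.02529114 -2.13403142]
```

View pics/l10.png

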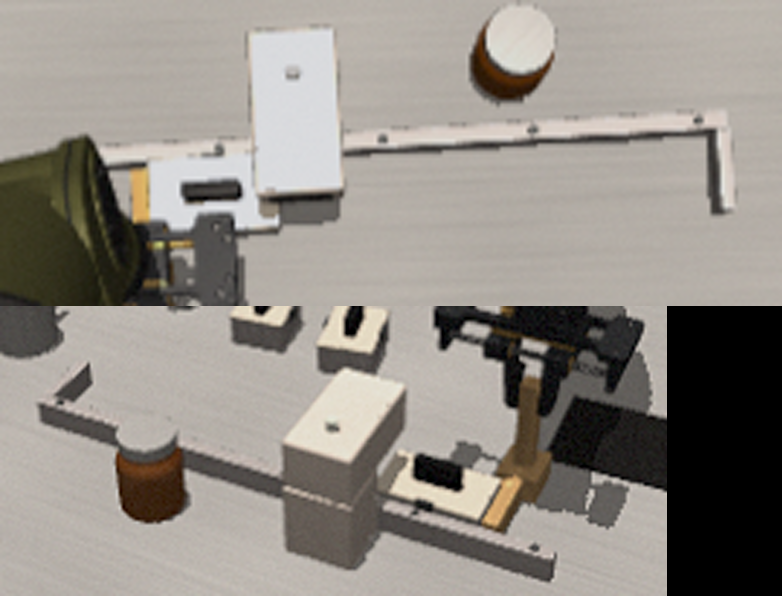

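Request:
send_rows([
  {"grip": 0,"dx": 1,"dy": 4,"dz": 0,"turn": 0},
  {"grip": 0,"dx": 1,"dy": 8,"dz": 0,"turn": 0},
  {"grip": 0,"dx": 0,"dy": 8,"dz": 0,"turn": 0},
  {"grip": 0,"dx": 0,"dy": 8,"dz": 0,"turn": 0},
  {"grip": 0,"dx": 0,"dy": 8,"dz": 0,"turn": 0},
  {"grip": 0,"dx": 0,"dy": 8,"dz": 0,"turn": 0},
  {"grip": 0,"dx": 0,"dy": 8,"dz": 0,"turn": 0},
  {"grip": 0,"dx": 0,"dy": 8,"dz": 0,"turn": 0},
  {"grip": 0,"dx": 0,"dy": 8,"dz": 0,"turn": 0},
  {"grip": 0,"dx": 0,"dy": 6,"dz": 0,"turn": 0},
  {"grip": 0,"dx": 0,"dy": 0,"dz": 0,"turn": 0},
])

```text
clock: 20.55
tool_pos: [0.5659, 0.0661, 0.1013]
eef_rot: [1.0, 0.015, -0.005, 0.0]
contact_force: [-3.4, 1.8, -0.4]
opening: 0.221
```

```bash
python3 z.py l11
```

```text
20.65 [0.56597081 0.06624708 0.10127723] [ 9.99879035e-01  1.47308640e-02 -4.97170218e-03  4.47041375e-04] 0.21714077982435798 [-3.9764925   1.99264095  0.86542055]
```

View pics/l11.png

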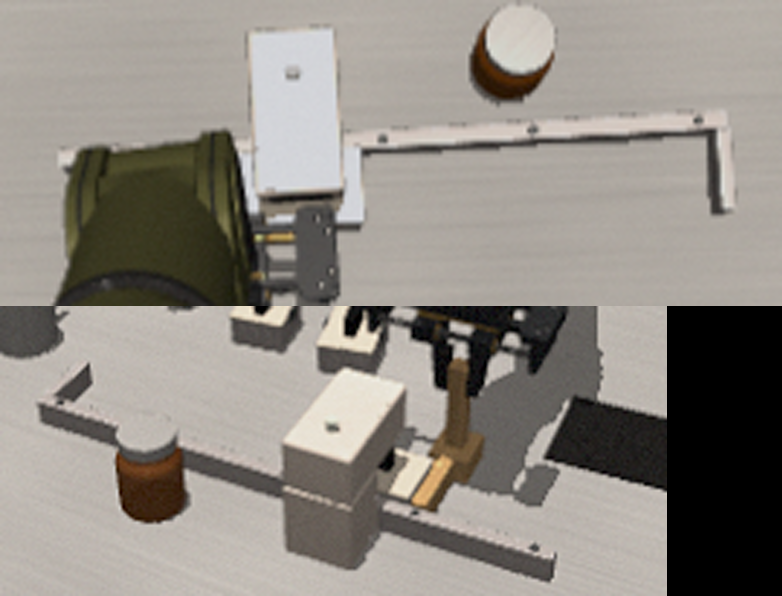

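Request:
send_rows([
  {"grip": 0,"dx": 0,"dy": 5,"dz": 0,"turn": 0},
  {"grip": 0,"dx": 0,"dy": 10,"dz": 0,"turn": 0},
  {"grip": 0,"dx": 0,"dy": 10,"dz": 0,"turn": 0},
  {"grip": 0,"dx": 0,"dy": 10,"dz": 0,"turn": 0},
  {"grip": 0,"dx": 0,"dy": 10,"dz": 0,"turn": 0},
  {"grip": 0,"dx": 0,"dy": 10,"dz": 0,"turn": 0},
  {"grip": 0,"dx": 0,"dy": 10,"dz": 0,"turn": 0},
  {"grip": 0,"dx": 0,"dy": 10,"dz": 0,"turn": 0},
  {"grip": 0,"dx": 0,"dy": 10,"dz": 0,"turn": 0},
  {"grip": 0,"dx": 0,"dy": 10,"dz": 0,"turn": 0},
  {"grip": 0,"dx": 0,"dy": 10,"dz": 0,"turn": 0},
  {"grip": 0,"dx": 0,"dy": 5,"dz": 0,"turn": 0},
  {"grip": 0,"dx": 0,"dy": 0,"dz": 0,"turn": 0},
])

```text
clock: 21.95
tool_pos: [0.5687, -0.0431, 0.1011]
eef_rot: [1.0, 0.015, -0.006, -0.0]
contact_force: [-4.6, 2.8, 0.4]
opening: 0.216
```

```bash
python3 z.py l12
```

```text
22.05 [ 0.56862046 -0.04310183  0.10108102] [ 9.99872784e-01  1.49261936e-02 -5.62358156e-03  2.57824197e-06] 0.22195930611474432 [-4.6009754   3.26036412  0.52829146]
```

View pics/l12.png

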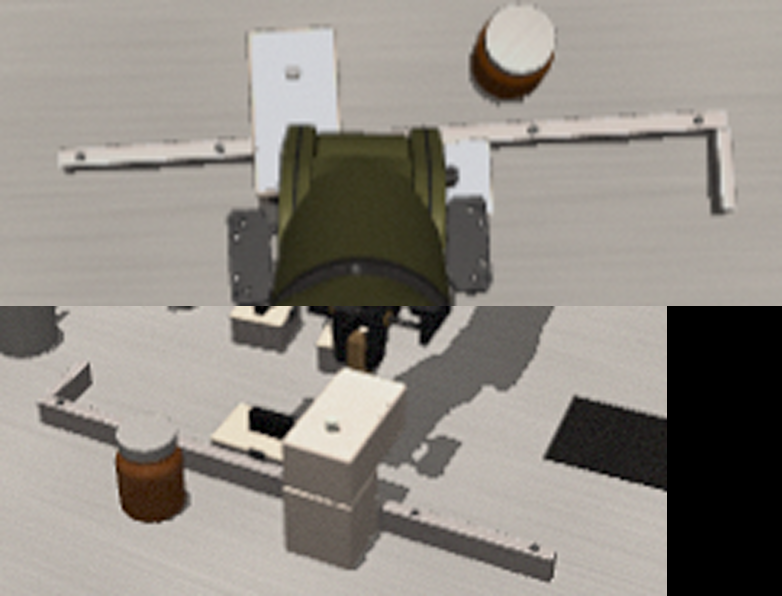

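Request:
send_rows([
  {"grip": 0,"dx": 0,"dy": 5,"dz": 0,"turn": 0},
  {"grip": 0,"dx": 0,"dy": 10,"dz": 0,"turn": 0},
  {"grip": 0,"dx": 0,"dy": 10,"dz": 0,"turn": 0},
  {"grip": 0,"dx": 0,"dy": 10,"dz": 0,"turn": 0},
  {"grip": 0,"dx": 0,"dy": 10,"dz": 0,"turn": 0},
  {"grip": 0,"dx": 0,"dy": 10,"dz": 0,"turn": 0},
  {"grip": 0,"dx": 0,"dy": 10,"dz": 0,"turn": 0},
  {"grip": 0,"dx": 0,"dy": 10,"dz": 0,"turn": 0},
  {"grip": 0,"dx": 0,"dy": 10,"dz": 0,"turn": 0},
  {"grip": 0,"dx": 0,"dy": 10,"dz": 0,"turn": 0},
  {"grip": 0,"dx": 0,"dy": 10,"dz": 0,"turn": 0},
  {"grip": 0,"dx": 0,"dy": 10,"dz": 0,"turn": 0},
  {"grip": 0,"dx": 0,"dy": 10,"dz": 0,"turn": 0},
  {"grip": 0,"dx": 0,"dy": 10,"dz": 0,"turn": 0},
  {"grip": 0,"dx": 0,"dy": 10,"dz": 0,"turn": 0},
  {"grip": 0,"dx": 0,"dy": 10,"dz": 0,"turn": 0},
  {"grip": 0,"dx": 0,"dy": 10,"dz": 0,"turn": 0},
  {"grip": 0,"dx": 0,"dy": 10,"dz": 0,"turn": 0},
  {"grip": 0,"dx": 0,"dy": 10,"dz": 0,"turn": 0},
  {"grip": 0,"dx": 0,"dy": 0,"dz": 0,"turn": 0},
])

```text
clock: 24.05
tool_pos: [0.5736, -0.2278, 0.1013]
eef_rot: [1.0, 0.015, -0.006, -0.001]
contact_force: [-4.1, 4.0, 2.3]
opening: 0.223
```

```bash
python3 z.py l13
```

```text
24.15 [ 0.57349468 -0.22770934  0.10118569] [ 9.99872339e-01  1.47072298e-02 -6.22363704e-03 -5.19594231e-04] 0.22188785815455192 [-6.13238161  3.48334268  3.74347578]
```

View pics/l13.png

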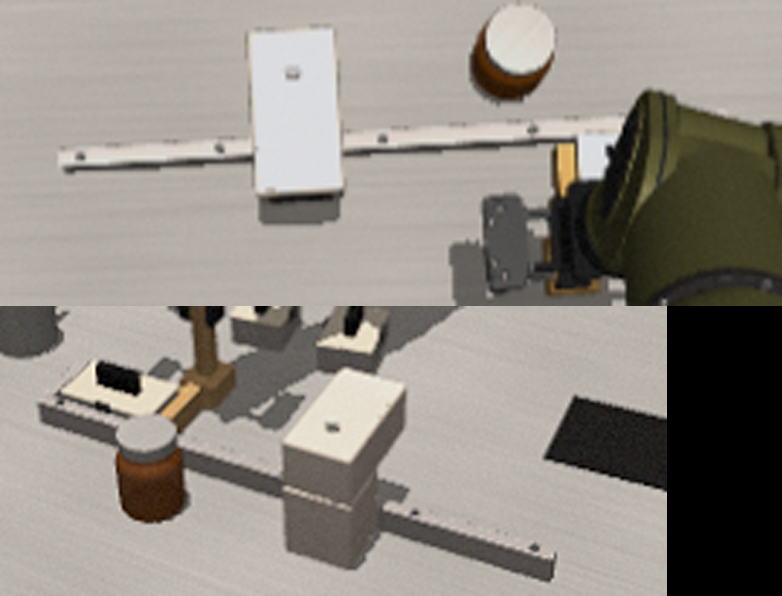

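Request:
send_rows([
  {"grip": 0,"dx": 0,"dy": -2,"dz": 0,"turn": 0},
  {"grip": 0,"dx": -2,"dy": -2,"dz": 0,"turn": 0},
  {"grip": 0,"dx": -6,"dy": 0,"dz": 0,"turn": 0},
  {"grip": 0,"dx": -18,"dy": 0,"dz": 0,"turn": 0},
  {"grip": 0,"dx": -18,"dy": 0,"dz": 0,"turn": 0},
  {"grip": 0,"dx": -14,"dy": 0,"dz": -20,"turn": 0},
  {"grip": 0,"dx": 0,"dy": 0,"dz": -40,"turn": 0},
  {"grip": 0,"dx": 0,"dy": 0,"dz": -30,"turn": 0},
  {"grip": 0,"dx": 0,"dy": -30,"dz": 0,"turn": 0},
  {"grip": 0,"dx": 0,"dy": -40,"dz": 0,"turn": 0},
  {"grip": 0,"dx": 0,"dy": -40,"dz": 0,"turn": 0},
  {"grip": 0,"dx": 0,"dy": -40,"dz": 0,"turn": 0},
  {"grip": 0,"dx": 0,"dy": -40,"dz": 0,"turn": 0},
  {"grip": 0,"dx": 0,"dy": -22,"dz": 0,"turn": 0},
  {"grip": 0,"dx": 0,"dy": 0,"dz": 30,"turn": 0},
  {"grip": 0,"dx": 0,"dy": 0,"dz": 30,"turn": 0},
  {"grip": 0,"dx": 0,"dy": 0,"dz": 24,"turn": 0},
  {"grip": 0,"dx": 0,"dy": 0,"dz": 5,"turn": 0},
  {"grip": 0,"dx": 0,"dy": 0,"dz": 0,"turn": 0},
])

```text
clock: 26.05
tool_pos: [0.5117, -0.0142, 0.1026]
eef_rot: [1.0, 0.015, -0.004, 0.0]
contact_force: [-0.3, -0.1, -1.6]
opening: 0.218
```

Request:
send_rows([
  {"grip": 0,"dx": 0,"dy": 0,"dz": 1.5,"turn": 0},
  {"grip": 0,"dx": 0,"dy": 0,"dz": 0.5,"turn": 0},
  {"grip": 0,"dx": 0,"dy": 0,"dz": 0,"turn": 0},
])

```text
clock: 26.35
tool_pos: [0.5121, -0.014, 0.1017]
eef_rot: [1.0, 0.015, -0.003, 0.0]
contact_force: [0.0, 0.3, -1.7]
opening: 0.22
```

```bash
python3 look.py l14
```

```text
26.45 [ 0.51185405 -0.01397041  0.10147686] [ 9.99883892e-01  1.48996877e-02 -3.18814532e-03  1.94507427e-04] 0.2227276623219371
```

View pics/l14.png

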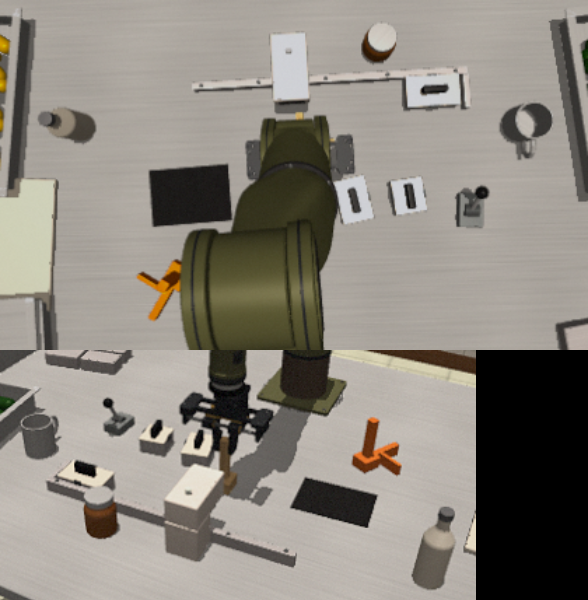

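Request:
send_rows([
  {"grip": 0,"dx": 0,"dy": 0,"dz": 2,"turn": 0},
  {"grip": 0,"dx": 0,"dy": 0,"dz": 0,"turn": 0},
  {"grip": 0.6,"dx": 0,"dy": 0,"dz": 0,"turn": 0},
  {"grip": 0.6,"dx": 0,"dy": 0,"dz": 0,"turn": 0},
  {"grip": 0.6,"dx": 0,"dy": 0,"dz": 0,"turn": 0},
  {"grip": 0.6,"dx": 0,"dy": 0,"dz": -40,"turn": 0},
  {"grip": 0.6,"dx": 0,"dy": 0,"dz": -40,"turn": 0},
  {"grip": 0.6,"dx": -28,"dy": 33,"dz": -10,"turn": 0},
  {"grip": 0.6,"dx": -28,"dy": 33,"dz": 0,"turn": 0},
  {"grip": 0.6,"dx": -28,"dy": 33,"dz": 0,"turn": 0},
  {"grip": 0.6,"dx": 0,"dy": 0,"dz": 0,"turn": -0.1},
  {"grip": 0.6,"dx": 0,"dy": 0,"dz": 0,"turn": -0.087},
  {"grip": 0.6,"dx": 0,"dy": 0,"dz": 0,"turn": 0},
])

```text
clock: 27.75
tool_pos: [0.431, -0.1157, 0.1895]
eef_rot: [0.994, 0.108, -0.004, -0.0]
contact_force: [0.0, -0.1, -0.1]
opening: 0.599
```

```bash
python3 st.py l15
```

```text
top fence yaw 0.028867558 face x at y0 0.67451566
top box_long 0.9 [ 0.6502 -0.285 ] [110.  67.] 0.022 [ 0.6502 -0.2846]
top box_mid 0.58 [ 0.4637 -0.0872] [23. 14.] -0.029 
scene fence yaw 0.019594386 face x at y0 0.6762247
scene box_mid 0.78 [ 0.4337 -0.1185] [93. 68.] -1.333 [ 0.4362 -0.117 ]
scene box_short 0.83 [ 0.4371 -0.2315] [78. 70.] -1.447 [ 0.4423 -0.2291]
28.15 [ 0.43118954 -0.11515319  0.1894755 ] [ 9.94121865e-01  1.08197476e-01 -3.87443590e-03 -1.15367050e-04] 0.5994974250759368
```

View pics/l15.png

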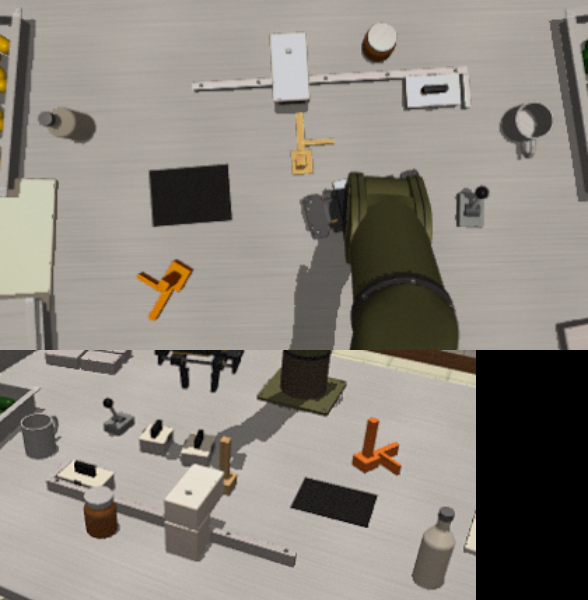

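Request:
send_rows([
  {"grip": 0.6,"dx": 0,"dy": 0,"dz": 45,"turn": 0},
  {"grip": 0.6,"dx": 0,"dy": 0,"dz": 45,"turn": 0},
  {"grip": 0.6,"dx": 0,"dy": 0,"dz": 40,"turn": 0},
  {"grip": 0.6,"dx": 0,"dy": 0,"dz": 12,"turn": 0},
  {"grip": 0.6,"dx": 0,"dy": 0,"dz": 0,"turn": 0},
  {"grip": 0,"dx": 0,"dy": 0,"dz": 0,"turn": 0},
  {"grip": 0,"dx": 0,"dy": 0,"dz": 0,"turn": 0},
  {"grip": 0,"dx": 0,"dy": 0,"dz": 0,"turn": 0},
  {"grip": 0,"dx": 0,"dy": 0,"dz": 0,"turn": 0},
  {"grip": 0,"dx": 0,"dy": 0,"dz": -3,"turn": 0},
  {"grip": 0,"dx": 0,"dy": 0,"dz": 0,"turn": 0},
])

```text
clock: 29.25
tool_pos: [0.4302, -0.1155, 0.051]
eef_rot: [0.994, 0.108, -0.003, -0.0]
contact_force: [0.6, 0.6, -2.6]
opening: 0.152
```

Request:
send_rows([
  {"grip": 0,"dx": 0,"dy": 0,"dz": -45,"turn": 0},
  {"grip": 0,"dx": 0,"dy": 0,"dz": -45,"turn": 0},
  {"grip": 0,"dx": 0,"dy": 0,"dz": -45,"turn": -0.138},
  {"grip": 0,"dx": 0,"dy": 0,"dz": -35,"turn": -0.138},
  {"grip": 0,"dx": 0,"dy": 0,"dz": 0,"turn": -0.138},
  {"grip": 0,"dx": 0,"dy": 0,"dz": 0,"turn": -0.138},
  {"grip": 0,"dx": 0,"dy": 0,"dz": 0,"turn": -0.138},
  {"grip": 0,"dx": 0,"dy": 0,"dz": 0,"turn": -0.138},
  {"grip": 0,"dx": 0,"dy": 0,"dz": 0,"turn": -0.138},
  {"grip": 0,"dx": 0,"dy": 0,"dz": 0,"turn": -0.138},
  {"grip": 0,"dx": 0,"dy": 0,"dz": 0,"turn": -0.138},
  {"grip": 0,"dx": 0,"dy": 0,"dz": 0,"turn": -0.14},
  {"grip": 0,"dx": 38,"dy": 30,"dz": 0,"turn": 0},
  {"grip": 0,"dx": 38,"dy": 30,"dz": 0,"turn": 0},
  {"grip": 0,"dx": 38,"dy": 35,"dz": 0,"turn": 0},
  {"grip": 0,"dx": 38,"dy": 35,"dz": 0,"turn": 0},
  {"grip": 0,"dx": 38,"dy": 40,"dz": 0,"turn": 0},
  {"grip": 0,"dx": 38,"dy": 40,"dz": 0,"turn": 0},
  {"grip": 0,"dx": 0,"dy": 0,"dz": 0,"turn": 0},
  {"grip": 0,"dx": 0,"dy": 0,"dz": 0,"turn": 0},
])

```text
clock: 31.25
tool_pos: [0.6246, 0.1094, 0.2178]
eef_rot: [0.696, 0.718, -0.004, -0.003]
contact_force: [0.3, -0.8, -2.3]
opening: 0.153
```

Request:
send_rows([
  {"grip": 0,"dx": 10,"dy": 11,"dz": 0,"turn": 0},
  {"grip": 0,"dx": 0,"dy": 0,"dz": 45,"turn": 0},
  {"grip": 0,"dx": 0,"dy": 0,"dz": 45,"turn": 0},
  {"grip": 0,"dx": 0,"dy": 0,"dz": 45,"turn": 0},
  {"grip": 0,"dx": 0,"dy": 0,"dz": 20,"turn": 0},
  {"grip": 0,"dx": 0,"dy": 0,"dz": 9,"turn": 0},
  {"grip": 0,"dx": 0,"dy": 0,"dz": 4,"turn": 0},
  {"grip": 0,"dx": 0,"dy": 0,"dz": 0,"turn": 0},
  {"grip": 0,"dx": 0,"dy": 0,"dz": 0,"turn": 0},
])

```text
clock: 32.15
tool_pos: [0.636, 0.1189, 0.0524]
eef_rot: [0.697, 0.717, -0.002, -0.002]
contact_force: [0.3, -0.4, -1.4]
opening: 0.152
```

```bash
python3 z.py m1
```

```text
32.25 [0.63583005 0.11906747 0.0522261 ] [ 0.69719623  0.7168759  -0.00165137 -0.00190732] 0.15248303805383462 [ 0.40034724 -0.56772394 -3.03148466]
```

View pics/m1.png

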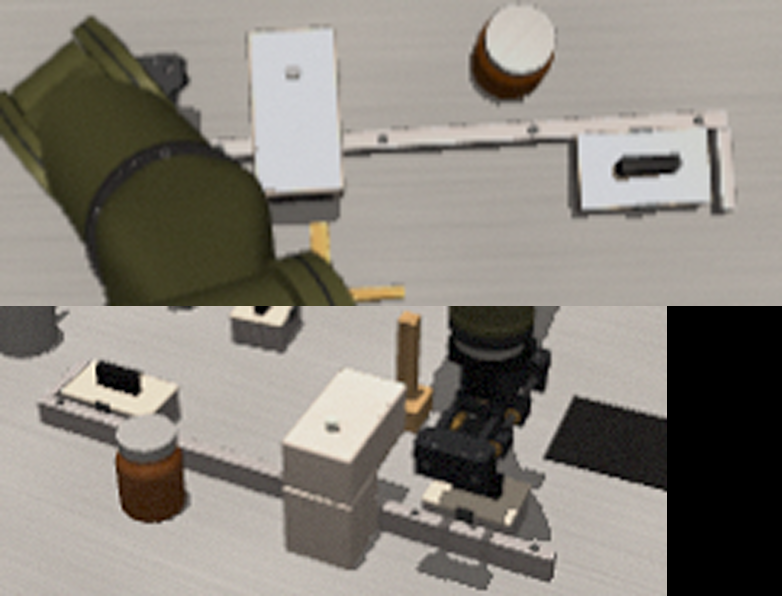

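Request:
send_rows([
  {"grip": 0,"dx": 0,"dy": 0,"dz": 2,"turn": 0},
  {"grip": 0,"dx": 0,"dy": 0,"dz": 2,"turn": 0},
  {"grip": 0,"dx": 0,"dy": 0,"dz": 0,"turn": 0},
  {"grip": 0.5,"dx": 0,"dy": 0,"dz": 0,"turn": 0},
  {"grip": 0.5,"dx": 0,"dy": 0,"dz": 0,"turn": 0},
  {"grip": 0.5,"dx": 0,"dy": 0,"dz": 0,"turn": 0},
  {"grip": 0.5,"dx": 0,"dy": 0,"dz": -40,"turn": 0},
  {"grip": 0.5,"dx": 0,"dy": 0,"dz": -45,"turn": 0},
  {"grip": 0.5,"dx": 0,"dy": 0,"dz": -45,"turn": 0},
  {"grip": 0.5,"dx": -30,"dy": -32,"dz": -35,"turn": 0},
  {"grip": 0.5,"dx": -35,"dy": -32,"dz": 0,"turn": 0},
  {"grip": 0.5,"dx": -35,"dy": -32,"dz": 0,"turn": 0},
  {"grip": 0.5,"dx": -30,"dy": -32,"dz": 0,"turn": 0},
  {"grip": 0.7,"dx": 0,"dy": 0,"dz": 0,"turn": 0.14},
  {"grip": 0.7,"dx": 0,"dy": 0,"dz": 0,"turn": 0.143},
  {"grip": 0.7,"dx": 0,"dy": 0,"dz": 0,"turn": 0.143},
  {"grip": 0.7,"dx": 0,"dy": 0,"dz": 0,"turn": 0.143},
  {"grip": 0.7,"dx": 0,"dy": 0,"dz": 0,"turn": 0.143},
  {"grip": 0.7,"dx": 0,"dy": 0,"dz": 0,"turn": 0.143},
  {"grip": 0.7,"dx": 0,"dy": 0,"dz": 0,"turn": 0.143},
])

```text
clock: 34.25
tool_pos: [0.5151, -0.0112, 0.2089]
eef_rot: [0.956, 0.293, -0.004, -0.001]
contact_force: [0.9, -0.2, 0.5]
opening: 0.699
```

Request:
send_rows([
  {"grip": 0.7,"dx": 0,"dy": 0,"dz": 0,"turn": 0.143},
  {"grip": 0.7,"dx": 0,"dy": 0,"dz": 0,"turn": 0.143},
  {"grip": 0.7,"dx": 0,"dy": 0,"dz": 0,"turn": 0.143},
  {"grip": 0.7,"dx": 0,"dy": 0,"dz": 0,"turn": 0.143},
  {"grip": 0.7,"dx": 0,"dy": 0,"dz": 0,"turn": 0},
  {"grip": 0.7,"dx": 0,"dy": 0,"dz": 0,"turn": 0},
])

```text
clock: 34.85
tool_pos: [0.5151, -0.0111, 0.2089]
eef_rot: [1.0, 0.016, -0.004, 0.0]
contact_force: [-0.4, -0.1, 0.6]
opening: 0.704
```

```bash
python3 st.py m2
```

```text
top fence yaw 0.025572017 face x at y0 0.6751056
top box_long 0.87 [ 0.649  -0.2857] [112.  65.] -0.001 [ 0.6496 -0.285 ]
top box_long 0.43 [ 0.6779 -0.0727] [539.  35.] -0.026 
top box_short 0.81 [ 0.4352 -0.227 ] [71. 68.] -1.464 [ 0.4348 -0.2274]
scene fence yaw 0.026543694 face x at y0 0.676003
scene box_long 0.88 [ 0.6549 -0.2869] [116.  66.] 0.146 [ 0.6551 -0.2854]
scene box_long 0.75 [ 0.7175 -0.0705] [562.  80.] -0.027 [0.7416 0.0165]
scene box_short 0.61 [ 0.4387 -0.2308] [76. 70.] -1.47 [ 0.4388 -0.2288]
scene box_short 0.4 [ 0.7064 -0.0721] [561.  95.] -0.094 [ 0.7426 -0.0551]
35.25 [ 0.51509706 -0.01136423  0.20902105] [ 9.99886779e-01  1.45488007e-02 -3.83874461e-03  1.60774652e-04] 0.7011082247899797
```

View pics/m2.png

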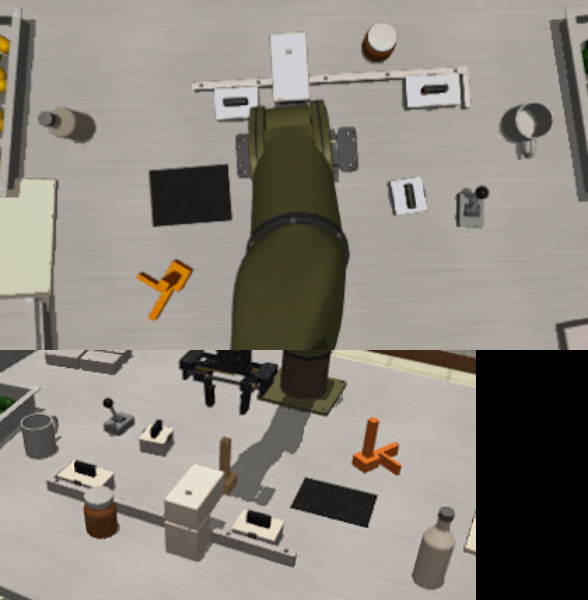

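Request:
send_rows([
  {"grip": 0.7,"dx": -3,"dy": 2.5,"dz": 30,"turn": 0},
  {"grip": 0.7,"dx": 0,"dy": 0,"dz": 40,"turn": 0},
  {"grip": 0.7,"dx": 0,"dy": 0,"dz": 32,"turn": 0},
  {"grip": 0.7,"dx": 0,"dy": 0,"dz": 10,"turn": 0},
  {"grip": 0.7,"dx": 0,"dy": 0,"dz": 0,"turn": 0},
  {"grip": 0,"dx": 0,"dy": 0,"dz": 0,"turn": 0},
  {"grip": 0,"dx": 0,"dy": 0,"dz": 0,"turn": 0},
  {"grip": 0,"dx": 0,"dy": 0,"dz": 0,"turn": 0},
  {"grip": 0,"dx": 0,"dy": 0,"dz": 0,"turn": 0},
  {"grip": 0,"dx": 0,"dy": 0,"dz": 0,"turn": 0},
])

```text
clock: 36.25
tool_pos: [0.5116, -0.0139, 0.0976]
eef_rot: [1.0, 0.014, -0.003, 0.0]
contact_force: [-0.2, 0.2, 0.7]
opening: 0.272
```

Request:
send_rows([
  {"grip": 0,"dx": 0,"dy": 0,"dz": 0,"turn": 0},
  {"grip": 0,"dx": 0,"dy": 0,"dz": 0,"turn": 0},
])

```text
clock: 36.45
tool_pos: [0.5115, -0.0141, 0.0974]
eef_rot: [1.0, 0.014, -0.004, 0.0]
contact_force: [-0.3, -0.4, 4.7]
opening: 0.223
```

Request:
send_rows([
  {"grip": 0,"dx": 0,"dy": 0,"dz": -30,"turn": 0},
  {"grip": 0,"dx": 0,"dy": 0,"dz": -30,"turn": 0},
  {"grip": 0,"dx": 0,"dy": -30,"dz": -20,"turn": 0},
  {"grip": 0,"dx": 0,"dy": -40,"dz": 0,"turn": 0},
  {"grip": 0,"dx": 0,"dy": -40,"dz": 0,"turn": 0},
  {"grip": 0,"dx": 0,"dy": -40,"dz": 0,"turn": 0},
  {"grip": 0,"dx": 0,"dy": -40,"dz": 0,"turn": 0},
  {"grip": 0,"dx": 20,"dy": -5,"dz": 0,"turn": 0},
  {"grip": 0,"dx": 22,"dy": 0,"dz": 0,"turn": 0},
  {"grip": 0,"dx": 0,"dy": 0,"dz": 0,"turn": 0},
  {"grip": 0,"dx": 0,"dy": 0,"dz": 0,"turn": 0},
])

```text
clock: 37.55
tool_pos: [0.5475, 0.1818, 0.1759]
eef_rot: [1.0, 0.014, -0.005, 0.001]
contact_force: [-0.9, 0.1, -2.0]
opening: 0.22
```

```bash
python3 st.py m3;python3 z.py m3z
```

```text
top fence yaw 0.02498694 face x at y0 0.67419136
top box_long 0.93 [ 0.6501 -0.2861] [112.  67.] 0.005 [ 0.6494 -0.2851]
top box_long 0.47 [ 0.4351 -0.2274] [71. 69.] -1.443 [ 0.4346 -0.2271]
top box_mid 0.62 [0.6382 0.1199] [90. 65.] -0.005 [0.6375 0.1196]
top box_short 0.98 [ 0.435  -0.2265] [69. 68.] -1.387 [ 0.4346 -0.2271]
scene fence yaw 0.027129607 face x at y0 0.6758317
scene box_mid 0.58 [0.6404 0.1172] [92. 68.] -0.005 [0.6407 0.1176]
scene box_short 0.98 [ 0.4399 -0.2305] [76. 71.] -1.421 [ 0.4397 -0.2293]
37.95 [0.54797991 0.18219711 0.1767126 ] [ 9.99888127e-01  1.44186723e-02 -3.97448317e-03  1.95874269e-04] 0.21794877857502012
38.05 [0.54816973 0.18225677 0.17674134] [ 9.99888715e-01  1.44147287e-02 -3.83927161e-03  1.79546878e-04] 0.2220291630637808 [-0.12554104 -0.12661861 -2.0775456 ]
```

View pics/m3z.png

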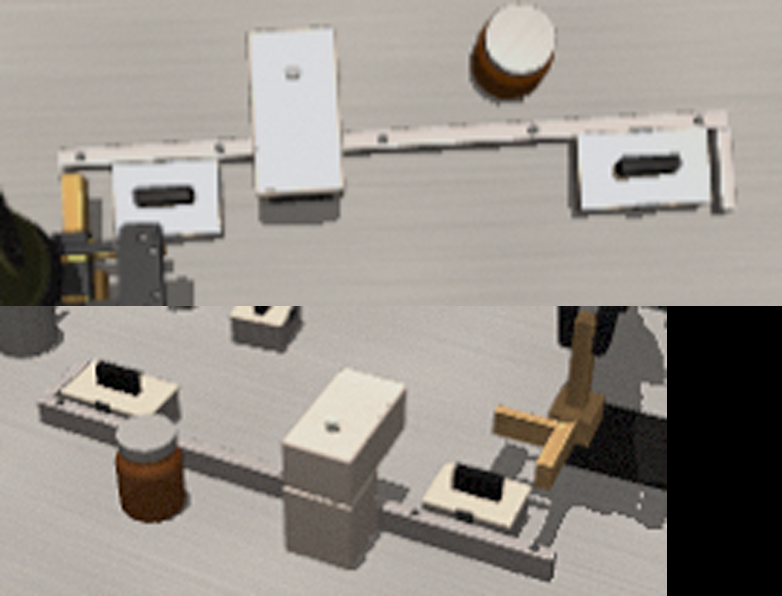

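Request:
send_rows([
  {"grip": 0,"dx": 0,"dy": 0,"dz": 35,"turn": 0},
  {"grip": 0,"dx": 0,"dy": 0,"dz": 25,"turn": 0},
  {"grip": 0,"dx": 0,"dy": 0,"dz": 12,"turn": 0},
  {"grip": 0,"dx": 0,"dy": 0,"dz": 4,"turn": 0},
  {"grip": 0,"dx": 3,"dy": 2,"dz": 0,"turn": 0},
  {"grip": 0,"dx": 3,"dy": 2,"dz": 0,"turn": 0},
  {"grip": 0,"dx": 3,"dy": 2,"dz": 0,"turn": 0},
  {"grip": 0,"dx": 0,"dy": 0,"dz": 0,"turn": 0},
  {"grip": 0,"dx": 0,"dy": 0,"dz": 0,"turn": 0},
])

```text
clock: 38.95
tool_pos: [0.5573, 0.1764, 0.1011]
eef_rot: [1.0, 0.014, -0.003, 0.0]
contact_force: [-0.1, 0.1, -2.1]
opening: 0.221
```

Request:
send_rows([
  {"grip": 0,"dx": 2,"dy": 0,"dz": 1,"turn": 0},
  {"grip": 0,"dx": 2,"dy": 0,"dz": 0,"turn": 0},
  {"grip": 0,"dx": 0,"dy": 3,"dz": 0,"turn": 0},
  {"grip": 0,"dx": 1,"dy": 3,"dz": 0,"turn": 0},
  {"grip": 0,"dx": 1,"dy": 4,"dz": 0,"turn": 0},
  {"grip": 0,"dx": 0,"dy": 6,"dz": 0,"turn": 0},
  {"grip": 0,"dx": 0,"dy": 6,"dz": 0,"turn": 0},
  {"grip": 0,"dx": 0,"dy": 6,"dz": 0,"turn": 0},
  {"grip": 0,"dx": 0,"dy": 0,"dz": 0,"turn": 0},
  {"grip": 0,"dx": 0,"dy": 0,"dz": 0,"turn": 0},
])

```text
clock: 39.95
tool_pos: [0.5632, 0.1485, 0.0996]
eef_rot: [1.0, 0.014, -0.004, 0.0]
contact_force: [-2.7, 1.4, 0.4]
opening: 0.221
```

```bash
python3 z.py m4
```

```text
40.05 [0.56325174 0.1485266  0.09953777] [ 9.99888397e-01  1.43063381e-02 -4.29226237e-03  3.14053371e-04] 0.22039945983039877 [-2.65836181  2.03254837  0.22618483]
```

View pics/m4.png

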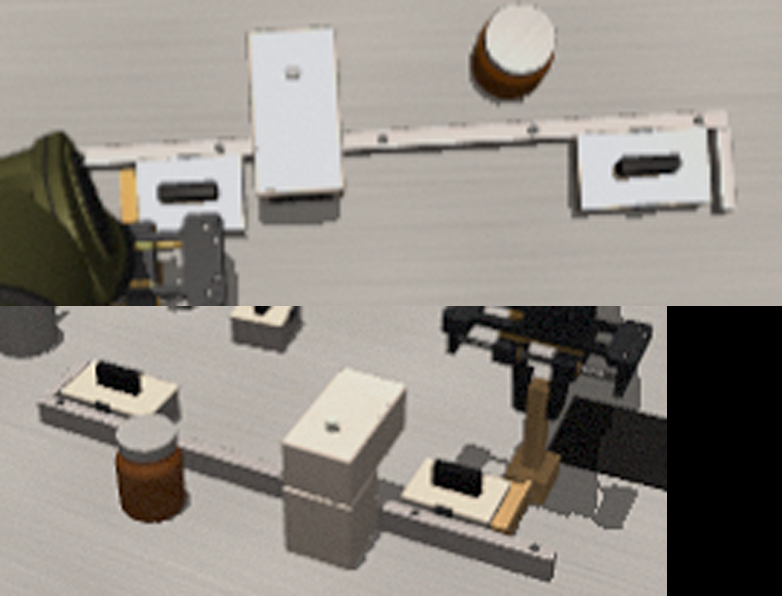

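Request:
send_rows([
  {"grip": 0,"dx": 0,"dy": 5,"dz": 0,"turn": 0},
  {"grip": 0,"dx": 0,"dy": 10,"dz": 0,"turn": 0},
  {"grip": 0,"dx": 0,"dy": 10,"dz": 0,"turn": 0},
  {"grip": 0,"dx": 0,"dy": 10,"dz": 0,"turn": 0},
  {"grip": 0,"dx": 0,"dy": 10,"dz": 0,"turn": 0},
  {"grip": 0,"dx": 0,"dy": 10,"dz": 0,"turn": 0},
  {"grip": 0,"dx": 0,"dy": 10,"dz": 0,"turn": 0},
  {"grip": 0,"dx": 0,"dy": 10,"dz": 0,"turn": 0},
  {"grip": 0,"dx": 0,"dy": 10,"dz": 0,"turn": 0},
  {"grip": 0,"dx": 0,"dy": 8,"dz": 0,"turn": 0},
  {"grip": 0,"dx": 0,"dy": 2,"dz": 0,"turn": 0},
  {"grip": 0,"dx": 0,"dy": 0,"dz": 0,"turn": 0},
  {"grip": 0,"dx": 0,"dy": 0,"dz": 0,"turn": 0},
])

```text
clock: 41.35
tool_pos: [0.5657, 0.0538, 0.0994]
eef_rot: [1.0, 0.015, -0.005, 0.0]
contact_force: [-4.3, 2.8, 0.5]
opening: 0.222
```

```bash
python3 z.py m5
```

```text
41.45 [0.56571068 0.05381217 0.0994551 ] [ 9.99884058e-01  1.45241153e-02 -4.56568512e-03  2.75225396e-04] 0.22826871233175658 [-4.13947256  2.33453604  0.57099222]
```

View pics/m5.png

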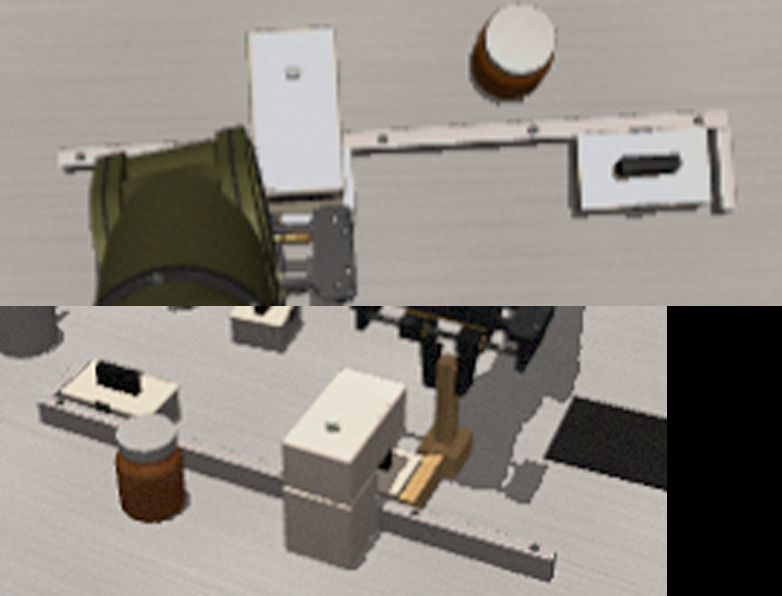

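Request:
send_rows([
  {"grip": 0,"dx": 0,"dy": 4,"dz": 0,"turn": 0},
  {"grip": 0,"dx": 0,"dy": 10,"dz": 0,"turn": 0},
  {"grip": 0,"dx": 0,"dy": 10,"dz": 0,"turn": 0},
  {"grip": 0,"dx": 0,"dy": 10,"dz": 0,"turn": 0},
  {"grip": 0,"dx": 0,"dy": 10,"dz": 0,"turn": 0},
  {"grip": 0,"dx": 0,"dy": 10,"dz": 0,"turn": 0},
  {"grip": 0,"dx": 0,"dy": 10,"dz": 0,"turn": 0},
  {"grip": 0,"dx": 0,"dy": 10,"dz": 0,"turn": 0},
  {"grip": 0,"dx": 0,"dy": 10,"dz": 0,"turn": 0},
  {"grip": 0,"dx": 0,"dy": 10,"dz": 0,"turn": 0},
  {"grip": 0,"dx": 0,"dy": 10,"dz": 0,"turn": 0},
  {"grip": 0,"dx": 0,"dy": 10,"dz": 0,"turn": 0},
  {"grip": 0,"dx": 0,"dy": 10,"dz": 0,"turn": 0},
  {"grip": 0,"dx": 0,"dy": 10,"dz": 0,"turn": 0},
  {"grip": 0,"dx": 0,"dy": 10,"dz": 0,"turn": 0},
  {"grip": 0,"dx": 0,"dy": 10,"dz": 0,"turn": 0},
  {"grip": 0,"dx": 0,"dy": 10,"dz": 0,"turn": 0},
  {"grip": 0,"dx": 0,"dy": 10,"dz": 0,"turn": 0},
  {"grip": 0,"dx": 0,"dy": 4,"dz": 0,"turn": 0},
  {"grip": 0,"dx": 0,"dy": 0,"dz": 0,"turn": 0},
])

```text
clock: 43.45
tool_pos: [0.5706, -0.1254, 0.0994]
eef_rot: [1.0, 0.014, -0.005, 0.001]
contact_force: [-3.3, 1.6, -1.5]
opening: 0.221
```

```bash
python3 z.py m6
```

```text
43.55 [ 0.57063227 -0.12539396  0.09934521] [ 9.99891442e-01  1.39280232e-02 -4.71572660e-03  9.36578053e-04] 0.22194351880130175 [-3.82875619  0.32031949  0.18585448]
```

View pics/m6.png

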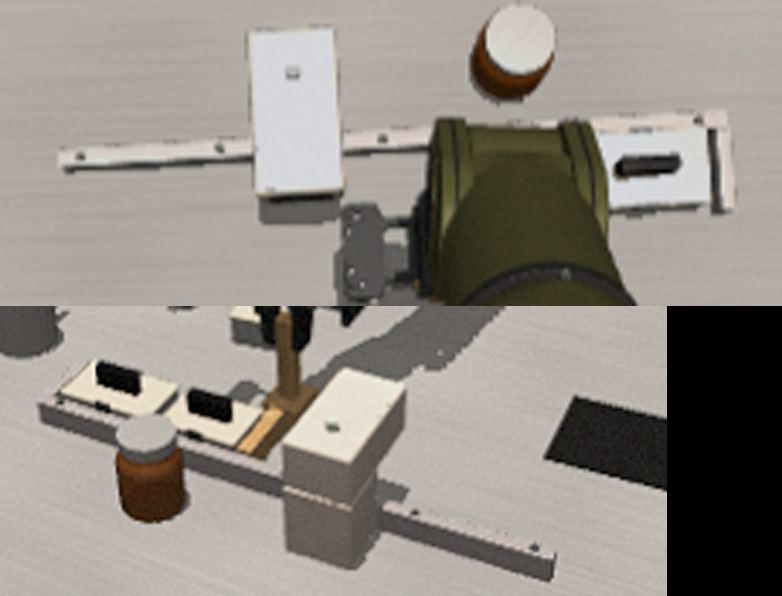

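Request:
send_rows([
  {"grip": 0,"dx": 0,"dy": -2,"dz": 0,"turn": 0},
  {"grip": 0,"dx": -2,"dy": -2,"dz": 0,"turn": 0},
  {"grip": 0,"dx": -6,"dy": 0,"dz": 0,"turn": 0},
  {"grip": 0,"dx": -18,"dy": 0,"dz": 0,"turn": 0},
  {"grip": 0,"dx": -18,"dy": 0,"dz": 0,"turn": 0},
  {"grip": 0,"dx": -18,"dy": 0,"dz": -10,"turn": 0},
  {"grip": 0,"dx": 0,"dy": -35,"dz": -10,"turn": 0},
  {"grip": 0,"dx": 0,"dy": -40,"dz": 0,"turn": 0},
  {"grip": 0,"dx": 0,"dy": -32,"dz": 0,"turn": 0},
  {"grip": 0,"dx": 0,"dy": 0,"dz": 12,"turn": 0},
  {"grip": 0,"dx": 0,"dy": 0,"dz": 8,"turn": 0},
  {"grip": 0,"dx": 0,"dy": 0,"dz": 2,"turn": 0},
  {"grip": 0,"dx": 0,"dy": 0,"dz": 0,"turn": 0},
])

```text
clock: 44.85
tool_pos: [0.5065, -0.0165, 0.0979]
eef_rot: [1.0, 0.013, -0.004, 0.001]
contact_force: [-0.5, -0.3, -1.9]
opening: 0.223
```

Request:
send_rows([
  {"grip": 0,"dx": 0,"dy": 0,"dz": 2,"turn": 0},
  {"grip": 0,"dx": 0,"dy": 0,"dz": 0.5,"turn": 0},
  {"grip": 0.6,"dx": 0,"dy": 0,"dz": 0,"turn": 0},
  {"grip": 0.6,"dx": 0,"dy": 0,"dz": 0,"turn": 0},
  {"grip": 0.6,"dx": 0,"dy": 0,"dz": 0,"turn": 0},
  {"grip": 0.6,"dx": 0,"dy": 0,"dz": -40,"turn": 0},
  {"grip": 0.6,"dx": 0,"dy": 0,"dz": -45,"turn": 0},
  {"grip": 0.6,"dx": -15,"dy": 40,"dz": -10,"turn": 0},
  {"grip": 0.6,"dx": -15,"dy": 40,"dz": 0,"turn": 0},
  {"grip": 0.6,"dx": -15,"dy": 40,"dz": 0,"turn": 0},
  {"grip": 0.6,"dx": -15,"dy": 45,"dz": 0,"turn": 0},
  {"grip": 0.6,"dx": -15,"dy": 45,"dz": 0,"turn": 0},
  {"grip": 0.6,"dx": 0,"dy": 0,"dz": 0,"turn": -0.077},
  {"grip": 0.6,"dx": 0,"dy": 0,"dz": 0,"turn": 0},
])

```text
clock: 46.25
tool_pos: [0.4374, -0.2288, 0.1911]
eef_rot: [0.999, 0.051, -0.004, 0.0]
contact_force: [-0.4, 0.9, -0.5]
opening: 0.602
```

```bash
python3 st.py m7
```

```text
top fence yaw 0.024449069 face x at y0 0.67535126
top box_long 0.81 [ 0.6501 -0.2861] [112.  68.] 0.011 [ 0.65   -0.2846]
top box_mid 0.91 [ 0.6476 -0.1736] [91. 67.] 0.012 [ 0.6468 -0.1722]
scene fence yaw 0.020348864 face x at y0 0.67584705
scene box_long 0.62 [ 0.6538 -0.2845] [113.  69.] 0.095 [ 0.6543 -0.2863]
scene box_mid 0.95 [ 0.6491 -0.1757] [90. 69.] 0.009 [ 0.6508 -0.1765]
scene box_short 0.73 [ 0.4402 -0.231 ] [75. 72.] -1.492 [ 0.4386 -0.2298]
46.65 [ 0.43849172 -0.22620989  0.191196  ] [ 9.98557054e-01  5.35622498e-02 -3.85929065e-03 -3.98018750e-05] 0.6005346844917898
```

View pics/m7.png

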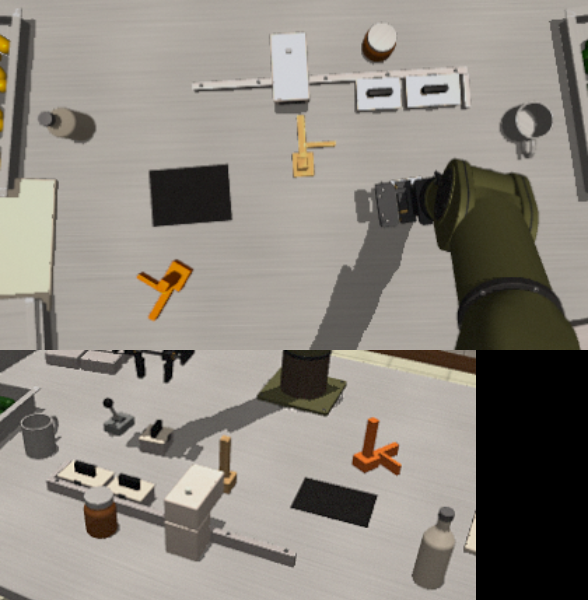

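Request:
send_rows([
  {"grip": 0.6,"dx": -1,"dy": 2,"dz": 45,"turn": 0},
  {"grip": 0.6,"dx": 0,"dy": 0,"dz": 45,"turn": 0},
  {"grip": 0.6,"dx": 0,"dy": 0,"dz": 40,"turn": 0},
  {"grip": 0.6,"dx": 0,"dy": 0,"dz": 13,"turn": 0},
  {"grip": 0.6,"dx": 0,"dy": 0,"dz": 0,"turn": 0},
  {"grip": 0,"dx": 0,"dy": 0,"dz": 0,"turn": 0},
  {"grip": 0,"dx": 0,"dy": 0,"dz": 0,"turn": 0},
  {"grip": 0,"dx": 0,"dy": 0,"dz": 0,"turn": 0},
  {"grip": 0,"dx": 0,"dy": 0,"dz": 0,"turn": 0},
  {"grip": 0,"dx": 0,"dy": 0,"dz": -3,"turn": 0},
  {"grip": 0,"dx": 0,"dy": 0,"dz": 0,"turn": 0},
])

```text
clock: 47.75
tool_pos: [0.4366, -0.2295, 0.0518]
eef_rot: [0.999, 0.053, -0.003, 0.0]
contact_force: [0.1, -1.6, 3.6]
opening: 0.152
```

Request:
send_rows([
  {"grip": 0,"dx": 0,"dy": 0,"dz": -45,"turn": 0},
  {"grip": 0,"dx": 0,"dy": 0,"dz": -45,"turn": 0},
  {"grip": 0,"dx": 0,"dy": 0,"dz": -45,"turn": -0.145},
  {"grip": 0,"dx": 0,"dy": 0,"dz": -35,"turn": -0.149},
  {"grip": 0,"dx": 0,"dy": 0,"dz": 0,"turn": -0.149},
  {"grip": 0,"dx": 0,"dy": 0,"dz": 0,"turn": -0.149},
  {"grip": 0,"dx": 0,"dy": 0,"dz": 0,"turn": -0.15},
  {"grip": 0,"dx": 0,"dy": 0,"dz": 0,"turn": -0.15},
  {"grip": 0,"dx": 0,"dy": 0,"dz": 0,"turn": -0.15},
  {"grip": 0,"dx": 0,"dy": 0,"dz": 0,"turn": -0.15},
  {"grip": 0,"dx": 0,"dy": 0,"dz": 0,"turn": -0.15},
  {"grip": 0,"dx": 0,"dy": 0,"dz": 0,"turn": -0.15},
  {"grip": 0,"dx": 30,"dy": 15,"dz": 0,"turn": 0},
  {"grip": 0,"dx": 35,"dy": 15,"dz": 0,"turn": 0},
  {"grip": 0,"dx": 35,"dy": 15,"dz": 0,"turn": 0},
  {"grip": 0,"dx": 35,"dy": 15,"dz": 0,"turn": 0},
  {"grip": 0,"dx": 35,"dy": 20,"dz": 0,"turn": 0},
  {"grip": 0,"dx": 35,"dy": 20,"dz": 0,"turn": 0},
  {"grip": 0,"dx": 35,"dy": 20,"dz": 0,"turn": 0},
  {"grip": 0,"dx": 0,"dy": 0,"dz": 0,"turn": 0},
])

```text
clock: 49.75
tool_pos: [0.5531, 0.0216, 0.2207]
eef_rot: [0.694, 0.72, 0.001, -0.003]
contact_force: [-0.2, 0.2, -1.0]
opening: 0.153
```

Request:
send_rows([
  {"grip": 0,"dx": 30,"dy": 28,"dz": 0,"turn": 0.008},
  {"grip": 0,"dx": 34,"dy": 30,"dz": 0,"turn": 0},
  {"grip": 0,"dx": 30,"dy": 28,"dz": 0,"turn": 0},
  {"grip": 0,"dx": 0,"dy": 0,"dz": 0,"turn": 0},
  {"grip": 0,"dx": 0,"dy": 0,"dz": 0,"turn": 0},
])

```text
clock: 50.25
tool_pos: [0.6343, 0.1099, 0.2186]
eef_rot: [0.7, 0.714, -0.004, -0.003]
contact_force: [-0.8, -0.9, -1.8]
opening: 0.151
```

```bash
python3 z.py n1
```

```text
50.35 [0.63400255 0.1076655  0.21889105] [ 0.70083123  0.71330919 -0.00442662 -0.00244624] 0.1544333156895281 [ 0.95126905 -0.30206101 -1.81087436]
```

View pics/n1.png

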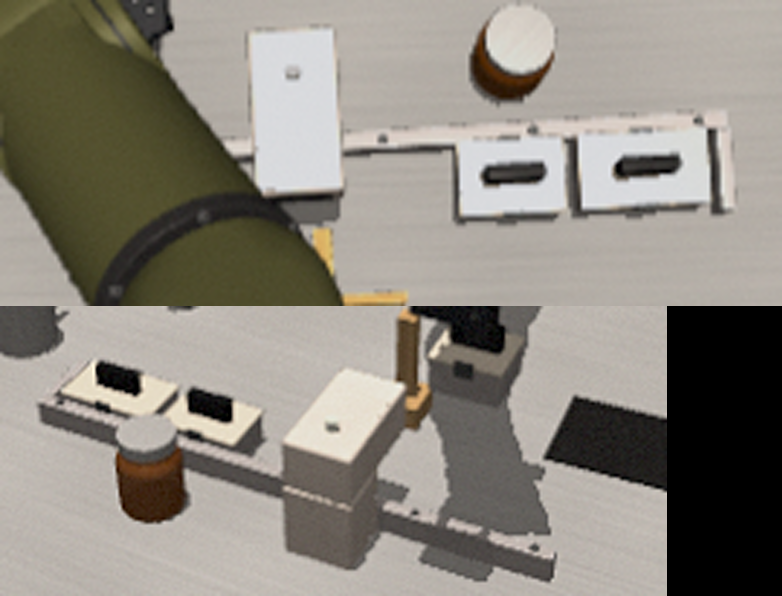

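Request:
send_rows([
  {"grip": 0,"dx": 8,"dy": 3,"dz": 0,"turn": -0.01},
  {"grip": 0,"dx": 0,"dy": 0,"dz": 45,"turn": 0},
  {"grip": 0,"dx": 0,"dy": 0,"dz": 45,"turn": 0},
  {"grip": 0,"dx": 0,"dy": 0,"dz": 45,"turn": 0},
  {"grip": 0,"dx": 0,"dy": 0,"dz": 20,"turn": 0},
  {"grip": 0,"dx": 0,"dy": 0,"dz": 8,"turn": 0},
  {"grip": 0,"dx": 0,"dy": 0,"dz": 3,"turn": 0},
  {"grip": 0,"dx": 0,"dy": 0,"dz": 0,"turn": 0},
  {"grip": 0,"dx": 0,"dy": 0,"dz": 0,"turn": 0},
])

```text
clock: 51.25
tool_pos: [0.6378, 0.1181, 0.0552]
eef_rot: [0.697, 0.717, -0.002, -0.002]
contact_force: [0.5, -0.1, -1.7]
opening: 0.148
```

```bash
python3 z.py n2
```

```text
51.35 [0.63755082 0.11803965 0.0550048 ] [ 0.69684737  0.71721471 -0.0017675  -0.00191603] 0.15042272397573186 [ 0.09725458 -0.28843975 -2.01263975]
```

View pics/n2.png

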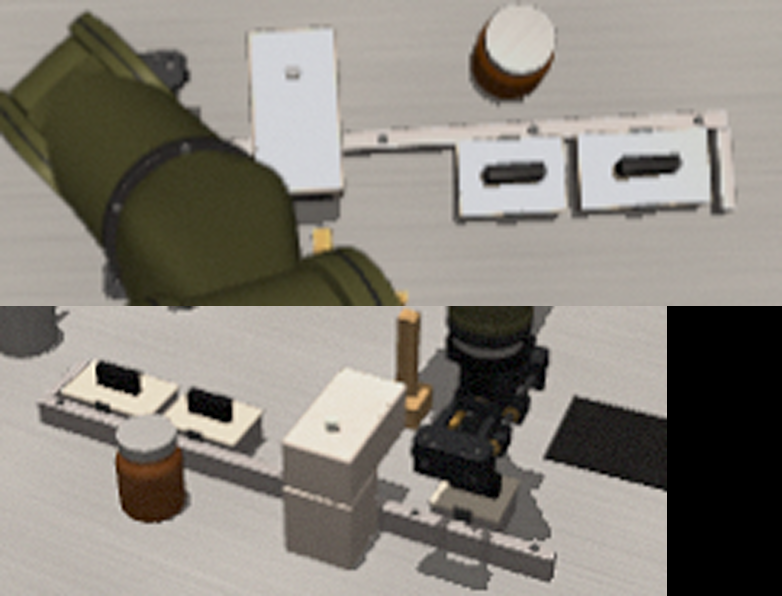

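Request:
send_rows([
  {"grip": 0,"dx": 0,"dy": 0,"dz": 3,"turn": 0},
  {"grip": 0,"dx": 0,"dy": 0,"dz": 2,"turn": 0},
  {"grip": 0,"dx": 0,"dy": 0,"dz": 1,"turn": 0},
  {"grip": 0,"dx": 0,"dy": 0,"dz": 0,"turn": 0},
  {"grip": 0.5,"dx": 0,"dy": 0,"dz": 0,"turn": 0},
  {"grip": 0.5,"dx": 0,"dy": 0,"dz": 0,"turn": 0},
  {"grip": 0.5,"dx": 0,"dy": 0,"dz": 0,"turn": 0},
  {"grip": 0.5,"dx": 0,"dy": 0,"dz": -40,"turn": 0},
  {"grip": 0.5,"dx": 0,"dy": 0,"dz": -45,"turn": 0},
  {"grip": 0.5,"dx": 0,"dy": 0,"dz": -45,"turn": 0},
  {"grip": 0.5,"dx": -30,"dy": -33,"dz": -30,"turn": 0},
  {"grip": 0.5,"dx": -35,"dy": -34,"dz": 0,"turn": 0},
  {"grip": 0.5,"dx": -35,"dy": -34,"dz": 0,"turn": 0},
  {"grip": 0.5,"dx": -31,"dy": -34,"dz": 0,"turn": 0},
  {"grip": 0.7,"dx": 0,"dy": 0,"dz": 0,"turn": 0.14},
  {"grip": 0.7,"dx": 0,"dy": 0,"dz": 0,"turn": 0.143},
  {"grip": 0.7,"dx": 0,"dy": 0,"dz": 0,"turn": 0.143},
  {"grip": 0.7,"dx": 0,"dy": 0,"dz": 0,"turn": 0.143},
  {"grip": 0.7,"dx": 0,"dy": 0,"dz": 0,"turn": 0.143},
  {"grip": 0.7,"dx": 0,"dy": 0,"dz": 0,"turn": 0.143},
])

```text
clock: 53.35
tool_pos: [0.5089, -0.0148, 0.2062]
eef_rot: [0.933, 0.361, -0.004, -0.001]
contact_force: [0.5, 1.2, 0.8]
opening: 0.698
```

Request:
send_rows([
  {"grip": 0.7,"dx": 0,"dy": 0,"dz": 0,"turn": 0.143},
  {"grip": 0.7,"dx": 0,"dy": 0,"dz": 0,"turn": 0.143},
  {"grip": 0.7,"dx": 0,"dy": 0,"dz": 0,"turn": 0.143},
  {"grip": 0.7,"dx": 0,"dy": 0,"dz": 0,"turn": 0.143},
  {"grip": 0.7,"dx": 0,"dy": 0,"dz": 0,"turn": 0.143},
  {"grip": 0.7,"dx": 0,"dy": 0,"dz": 0,"turn": 0},
  {"grip": 0.7,"dx": 0,"dy": 0,"dz": 0,"turn": 0},
])

```text
clock: 54.05
tool_pos: [0.5089, -0.0147, 0.2063]
eef_rot: [1.0, 0.017, -0.004, 0.0]
contact_force: [-0.0, 0.2, 0.7]
opening: 0.703
```

```bash
python3 st.py n3
```

```text
top fence yaw 0.024385767 face x at y0 0.6747302
top box_long 0.7 [ 0.65   -0.2861] [112.  68.] 0.036 [ 0.6498 -0.2851]
top box_mid 0.83 [ 0.647  -0.1739] [91. 69.] 0.036 [ 0.6467 -0.1726]
top box_short 0.78 [0.6378 0.1186] [71. 67.] -0.0 [0.6372 0.1193]
scene fence yaw 0.021969395 face x at y0 0.6757925
scene box_long 0.59 [ 0.6522 -0.2839] [125.  72.] 0.069 [ 0.654  -0.2861]
scene box_mid 0.64 [ 0.6479 -0.1741] [88. 69.] 0.006 [ 0.6501 -0.1743]
scene box_short 0.83 [0.6408 0.1158] [71. 70.] 0.035 [0.6429 0.1162]
54.45 [ 0.50887198 -0.01489788  0.20647654] [ 9.99879139e-01  1.50718579e-02 -3.81087257e-03  1.56710182e-04] 0.6988087874194745
```

View pics/n3.png

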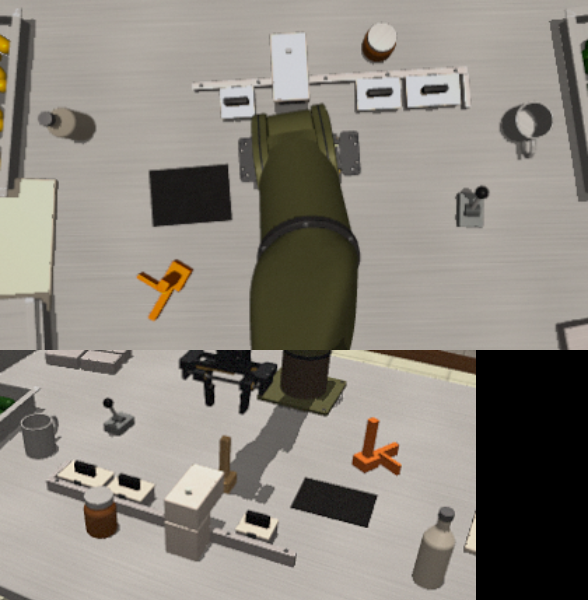

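Request:
send_rows([
  {"grip": 0.7,"dx": -2,"dy": 1,"dz": 30,"turn": 0},
  {"grip": 0.7,"dx": 0,"dy": 0,"dz": 40,"turn": 0},
  {"grip": 0.7,"dx": 0,"dy": 0,"dz": 30,"turn": 0},
  {"grip": 0.7,"dx": 0,"dy": 0,"dz": 9,"turn": 0},
  {"grip": 0.7,"dx": 0,"dy": 0,"dz": 0,"turn": 0},
  {"grip": 0,"dx": 0,"dy": 0,"dz": 0,"turn": 0},
  {"grip": 0,"dx": 0,"dy": 0,"dz": 0,"turn": 0},
  {"grip": 0,"dx": 0,"dy": 0,"dz": 0,"turn": 0},
  {"grip": 0,"dx": 0,"dy": 0,"dz": 0,"turn": 0},
  {"grip": 0,"dx": 0,"dy": 0,"dz": 0,"turn": 0},
  {"grip": 0,"dx": 0,"dy": 0,"dz": 0,"turn": 0},
  {"grip": 0,"dx": 0,"dy": 0,"dz": 0,"turn": 0},
])

```text
clock: 55.65
tool_pos: [0.5063, -0.0162, 0.0978]
eef_rot: [1.0, 0.015, -0.004, 0.0]
contact_force: [-0.8, -1.0, 3.8]
opening: 0.222
```

Request:
send_rows([
  {"grip": 0,"dx": 0,"dy": 0,"dz": -30,"turn": 0},
  {"grip": 0,"dx": 0,"dy": 0,"dz": -30,"turn": 0},
  {"grip": 0,"dx": 0,"dy": -30,"dz": -20,"turn": 0},
  {"grip": 0,"dx": 0,"dy": -40,"dz": 0,"turn": 0},
  {"grip": 0,"dx": 0,"dy": -40,"dz": 0,"turn": 0},
  {"grip": 0,"dx": 0,"dy": -40,"dz": 0,"turn": 0},
  {"grip": 0,"dx": 0,"dy": -37,"dz": 0,"turn": 0},
  {"grip": 0,"dx": 22,"dy": 0,"dz": 0,"turn": 0},
  {"grip": 0,"dx": 24,"dy": 0,"dz": 0,"turn": 0},
  {"grip": 0,"dx": 0,"dy": 0,"dz": 35,"turn": 0},
  {"grip": 0,"dx": 0,"dy": 0,"dz": 25,"turn": 0},
  {"grip": 0,"dx": 0,"dy": 0,"dz": 12,"turn": 0},
  {"grip": 0,"dx": 0,"dy": 0,"dz": 0,"turn": 0},
  {"grip": 0,"dx": 0,"dy": 0,"dz": 0,"turn": 0},
])

```text
clock: 57.05
tool_pos: [0.5468, 0.1725, 0.1055]
eef_rot: [1.0, 0.015, -0.004, 0.0]
contact_force: [-0.7, -0.5, -2.0]
opening: 0.222
```

```bash
python3 z.py n4
```

```text
57.15 [0.5473697  0.17267925 0.10630181] [ 9.99885309e-01  1.48957341e-02 -2.72882966e-03 -1.96844196e-04] 0.2193384130431921 [-0.12996725  0.53938073 -2.60651686]
```

View pics/n4.png

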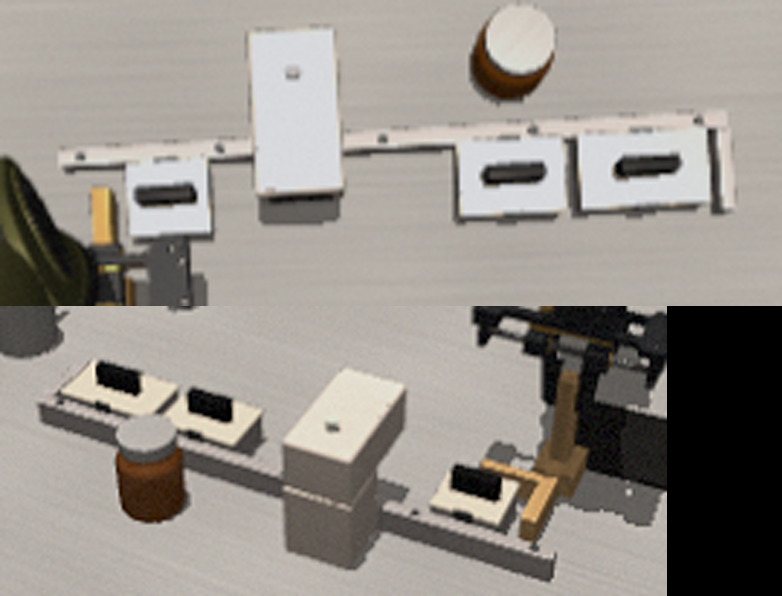

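Request:
send_rows([
  {"grip": 0,"dx": 0,"dy": 0,"dz": 4,"turn": 0},
  {"grip": 0,"dx": 0,"dy": 0,"dz": 2.5,"turn": 0},
  {"grip": 0,"dx": 4,"dy": 3,"dz": 0,"turn": 0},
  {"grip": 0,"dx": 4,"dy": 3,"dz": 0,"turn": 0},
  {"grip": 0,"dx": 3,"dy": 2,"dz": 0,"turn": 0},
  {"grip": 0,"dx": 2,"dy": 2,"dz": 0,"turn": 0},
  {"grip": 0,"dx": 2,"dy": 2,"dz": 0,"turn": 0},
  {"grip": 0,"dx": 1,"dy": 3,"dz": 0,"turn": 0},
  {"grip": 0,"dx": 1,"dy": 4,"dz": 0,"turn": 0},
  {"grip": 0,"dx": 0,"dy": 5,"dz": 0,"turn": 0},
  {"grip": 0,"dx": 0,"dy": 5,"dz": 0,"turn": 0},
  {"grip": 0,"dx": 0,"dy": 0,"dz": 0,"turn": 0},
])

```text
clock: 58.35
tool_pos: [0.5628, 0.145, 0.0986]
eef_rot: [1.0, 0.015, -0.005, -0.001]
contact_force: [-4.9, 2.7, 0.7]
opening: 0.22
```

```bash
python3 z.py n5
```

```text
58.45 [0.56275922 0.14498694 0.09854469] [ 9.99868300e-01  1.53671890e-02 -5.20151125e-03 -4.19246100e-04] 0.21852756249341018 [-4.92847239  2.77634744  2.29570635]
```

View pics/n5.png

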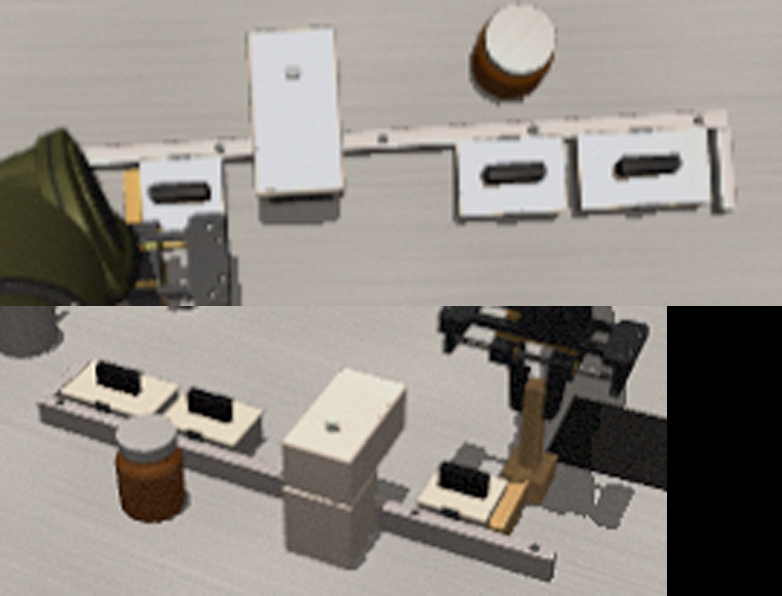

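Request:
send_rows([
  {"grip": 0,"dx": 0,"dy": 5,"dz": -0.5,"turn": 0},
  {"grip": 0,"dx": 0,"dy": 10,"dz": 0,"turn": 0},
  {"grip": 0,"dx": 0,"dy": 10,"dz": 0,"turn": 0},
  {"grip": 0,"dx": 0,"dy": 10,"dz": 0,"turn": 0},
  {"grip": 0,"dx": 0,"dy": 10,"dz": 0,"turn": 0},
  {"grip": 0,"dx": 0,"dy": 10,"dz": 0,"turn": 0},
  {"grip": 0,"dx": 0,"dy": 10,"dz": 0,"turn": 0},
  {"grip": 0,"dx": 0,"dy": 10,"dz": 0,"turn": 0},
  {"grip": 0,"dx": 0,"dy": 10,"dz": 0,"turn": 0},
  {"grip": 0,"dx": 0,"dy": 10,"dz": 0,"turn": 0},
  {"grip": 0,"dx": 0,"dy": 6,"dz": 0,"turn": 0},
  {"grip": 0,"dx": 0,"dy": 0,"dz": 0,"turn": 0},
  {"grip": 0,"dx": 0,"dy": 0,"dz": 0,"turn": 0},
])

```text
clock: 59.75
tool_pos: [0.5658, 0.0424, 0.0988]
eef_rot: [1.0, 0.015, -0.005, 0.001]
contact_force: [-5.9, 0.4, 1.3]
opening: 0.218
```

```bash
python3 z.py n6
```

```text
59.85 [0.56575528 0.04238609 0.09874759] [ 9.99876136e-01  1.47325207e-02 -5.49071769e-03  7.19561020e-04] 0.21891044777905366 [-4.79530843  0.57291517  0.84975176]
```

View pics/n6.png

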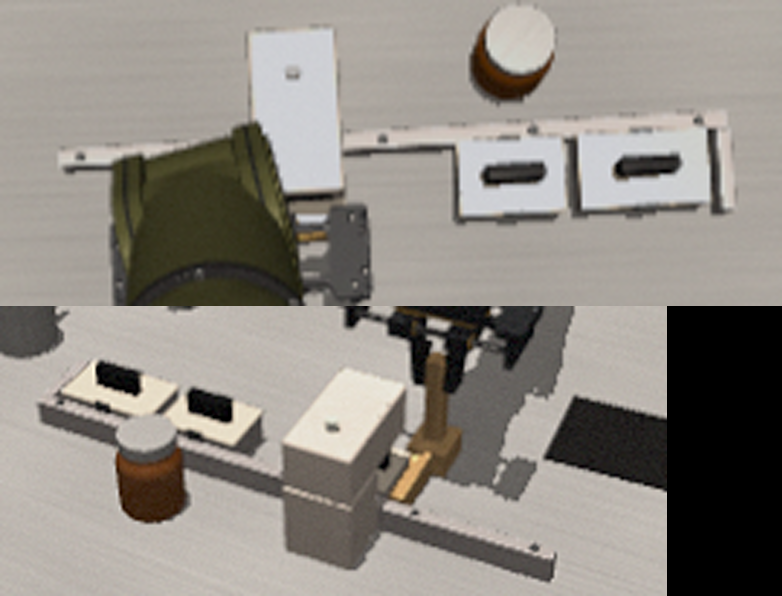

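Request:
send_rows([
  {"grip": 0,"dx": 0,"dy": 5,"dz": 0,"turn": 0},
  {"grip": 0,"dx": 0,"dy": 10,"dz": 0,"turn": 0},
  {"grip": 0,"dx": 0,"dy": 10,"dz": 0,"turn": 0},
  {"grip": 0,"dx": 0,"dy": 10,"dz": 0,"turn": 0},
  {"grip": 0,"dx": 0,"dy": 10,"dz": 0,"turn": 0},
  {"grip": 0,"dx": 0,"dy": 10,"dz": 0,"turn": 0},
  {"grip": 0,"dx": 0,"dy": 10,"dz": 0,"turn": 0},
  {"grip": 0,"dx": 0,"dy": 10,"dz": 0,"turn": 0},
  {"grip": 0,"dx": 0,"dy": 8,"dz": 0,"turn": 0},
  {"grip": 0,"dx": 0,"dy": 3,"dz": 0,"turn": 0},
  {"grip": 0,"dx": 0,"dy": 0,"dz": 0,"turn": 0},
])

```text
clock: 60.95
tool_pos: [0.5676, -0.0417, 0.0988]
eef_rot: [1.0, 0.015, -0.006, -0.001]
contact_force: [-6.6, 5.0, 3.6]
opening: 0.22
```

```bash
python3 z.py n7
```

```text
61.05 [ 0.56760477 -0.04164018  0.0988464 ] [ 9.99858855e-01  1.56180450e-02 -6.17513490e-03 -4.62341662e-04] 0.2234519718513801 [-6.12971306  3.32720339  3.7591201 ]
```

View pics/n7.png

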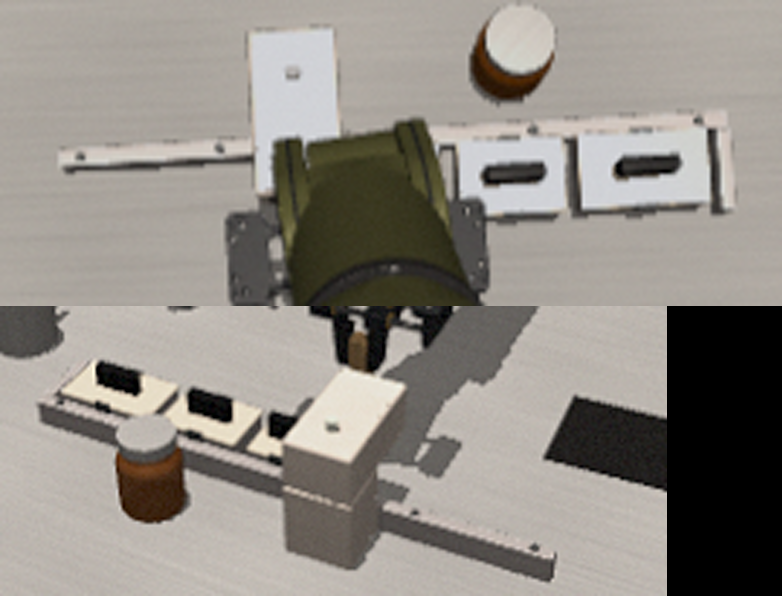

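Request:
send_rows([
  {"grip": 0,"dx": 0,"dy": -2,"dz": 0,"turn": 0},
  {"grip": 0,"dx": -2,"dy": -1,"dz": 0,"turn": 0},
  {"grip": 0,"dx": -6,"dy": 0,"dz": 0,"turn": 0},
  {"grip": 0,"dx": -18,"dy": 0,"dz": 0,"turn": 0},
  {"grip": 0,"dx": -20,"dy": 0,"dz": 0,"turn": 0},
  {"grip": 0,"dx": -20,"dy": 0,"dz": -5,"turn": 0},
  {"grip": 0,"dx": -20,"dy": 0,"dz": -30,"turn": 0},
  {"grip": 0,"dx": -20,"dy": -25,"dz": -30,"turn": 0},
  {"grip": 0,"dx": -20,"dy": -35,"dz": -15,"turn": 0},
  {"grip": 0,"dx": 0,"dy": -40,"dz": 0,"turn": 0},
  {"grip": 0,"dx": 0,"dy": -40,"dz": 0,"turn": 0},
  {"grip": 0,"dx": 0,"dy": -40,"dz": 0,"turn": 0},
  {"grip": 0,"dx": 0,"dy": -40,"dz": 0,"turn": 0},
  {"grip": 0,"dx": 0,"dy": -18,"dz": 0,"turn": 0},
  {"grip": 0,"dx": 0,"dy": 0,"dz": 0,"turn": -0.12},
  {"grip": 0,"dx": 0,"dy": 0,"dz": 0,"turn": -0.14},
  {"grip": 0,"dx": 0,"dy": 0,"dz": 0,"turn": -0.14},
  {"grip": 0,"dx": 0,"dy": 0,"dz": 0,"turn": -0.14},
  {"grip": 0,"dx": 0,"dy": 0,"dz": 0,"turn": -0.14},
  {"grip": 0,"dx": 0,"dy": 0,"dz": 0,"turn": -0.14},
])

```text
clock: 63.05
tool_pos: [0.4388, 0.194, 0.1802]
eef_rot: [0.91, 0.414, -0.002, -0.001]
contact_force: [0.3, 0.4, -2.7]
opening: 0.221
```

Request:
send_rows([
  {"grip": 0,"dx": 0,"dy": 0,"dz": 0,"turn": -0.14},
  {"grip": 0,"dx": 0,"dy": 0,"dz": 0,"turn": -0.14},
  {"grip": 0,"dx": 0,"dy": 0,"dz": 0,"turn": -0.14},
  {"grip": 0,"dx": 0,"dy": 0,"dz": 0,"turn": -0.14},
  {"grip": 0,"dx": 0,"dy": 0,"dz": 0,"turn": -0.14},
  {"grip": 0,"dx": 0,"dy": 0,"dz": 0,"turn": -0.14},
  {"grip": 0,"dx": 0,"dy": 0,"dz": 0,"turn": 0},
  {"grip": 0,"dx": 0,"dy": 0,"dz": 0,"turn": 0},
])

```text
clock: 63.85
tool_pos: [0.4382, 0.1939, 0.18]
eef_rot: [0.665, 0.746, -0.002, -0.002]
contact_force: [0.2, 0.5, -1.9]
opening: 0.224
```

```bash
python3 st.py n8
```

```text
top fence yaw 0.03028257 face x at y0 0.67418456
top box_long 0.9 [ 0.65   -0.2856] [113.  67.] 0.006 [ 0.6498 -0.2849]
top box_mid 0.56 [ 0.6479 -0.1735] [91. 67.] 0.022 [ 0.647  -0.1727]
top box_short 0.79 [ 0.6448 -0.0794] [70. 68.] 0.023 [ 0.6444 -0.0793]
scene fence yaw 0.014750079 face x at y0 0.6753244
scene box_long 0.68 [ 0.6523 -0.289 ] [116.  68.] -0.007 [ 0.6525 -0.2869]
scene box_mid 0.75 [ 0.567  -0.4731] [112.  66.] -1.275 [ 0.5712 -0.4771]
scene box_short 0.55 [ 0.6671 -0.101 ] [58. 34.] -0.542 [ 0.6477 -0.0902]
64.25 [0.43740687 0.19422094 0.17993416] [ 0.66390202  0.7478102  -0.00267939 -0.00261395] 0.2209867527408783
```

View pics/n8.png

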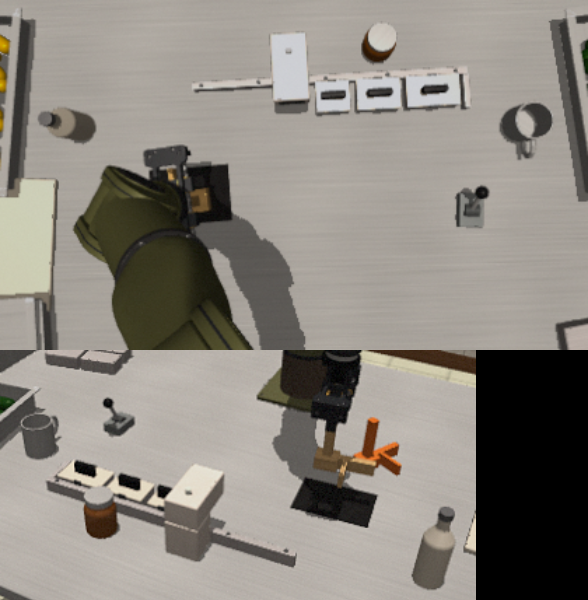

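Request:
send_rows([
  {"grip": 0,"dx": 0,"dy": -3,"dz": 30,"turn": 0},
  {"grip": 0,"dx": 0,"dy": 0,"dz": 30,"turn": 0},
  {"grip": 0,"dx": 0,"dy": 0,"dz": 14,"turn": 0},
  {"grip": 0,"dx": 0,"dy": 0,"dz": 4,"turn": 0},
  {"grip": 0,"dx": 0,"dy": 0,"dz": 1,"turn": 0},
  {"grip": 0,"dx": 0,"dy": 0,"dz": 0,"turn": 0},
  {"grip": 0,"dx": 0,"dy": 0,"dz": 0,"turn": 0},
])

```text
clock: 64.95
tool_pos: [0.4344, 0.194, 0.1017]
eef_rot: [0.664, 0.748, -0.002, -0.002]
contact_force: [0.2, 0.3, -2.2]
opening: 0.223
```

Request:
send_rows([
  {"grip": 0,"dx": 0,"dy": 0,"dz": 1,"turn": 0},
  {"grip": 0,"dx": 0,"dy": 0,"dz": 1,"turn": 0},
  {"grip": 0,"dx": 0,"dy": 0,"dz": 0,"turn": 0},
  {"grip": 0,"dx": 0,"dy": 0,"dz": 0,"turn": 0},
])

```text
clock: 65.35
tool_pos: [0.4341, 0.1942, 0.0998]
eef_rot: [0.664, 0.748, -0.002, -0.002]
contact_force: [-0.7, -0.8, 6.3]
opening: 0.224
```

Request:
send_rows([
  {"grip": 0.6,"dx": 0,"dy": 0,"dz": 0,"turn": 0},
  {"grip": 0.6,"dx": 0,"dy": 0,"dz": 0,"turn": 0},
  {"grip": 0.6,"dx": 0,"dy": 0,"dz": 0,"turn": 0},
  {"grip": 0.6,"dx": 0,"dy": 0,"dz": -40,"turn": 0},
  {"grip": 0.6,"dx": 0,"dy": 0,"dz": -45,"turn": 0},
  {"grip": 0.3,"dx": 0,"dy": 0,"dz": -20,"turn": 0.14},
  {"grip": 0,"dx": 0,"dy": 0,"dz": 0,"turn": 0.141},
  {"grip": 0,"dx": 0,"dy": 0,"dz": 0,"turn": 0.141},
  {"grip": 0,"dx": 0,"dy": 0,"dz": 0,"turn": 0.141},
  {"grip": 0,"dx": 0,"dy": 0,"dz": 0,"turn": 0.141},
  {"grip": 0,"dx": 0,"dy": 0,"dz": 0,"turn": 0.141},
  {"grip": 0,"dx": 0,"dy": 0,"dz": 0,"turn": 0.141},
  {"grip": 0,"dx": 0,"dy": 0,"dz": 0,"turn": 0.141},
  {"grip": 0,"dx": 0,"dy": 0,"dz": 0,"turn": 0.141},
  {"grip": 0,"dx": 0,"dy": 0,"dz": 0,"turn": 0.141},
  {"grip": 0,"dx": 0,"dy": 0,"dz": 0,"turn": 0.141},
  {"grip": 0,"dx": 0,"dy": 0,"dz": 0,"turn": 0.141},
  {"grip": 0,"dx": 0,"dy": 0,"dz": 0,"turn": 0},
])

```text
clock: 67.15
tool_pos: [0.4344, 0.1938, 0.2039]
eef_rot: [1.0, -0.001, -0.004, 0.001]
contact_force: [-1.3, 0.0, -0.7]
opening: 0.001
```

Request:
send_rows([
  {"grip": 0,"dx": 4,"dy": 40,"dz": 0,"turn": 0},
  {"grip": 0,"dx": 4,"dy": 45,"dz": 0,"turn": 0},
  {"grip": 0,"dx": 4,"dy": 45,"dz": 0,"turn": 0},
  {"grip": 0,"dx": 4,"dy": 45,"dz": 0,"turn": 0},
  {"grip": 0,"dx": 4,"dy": 45,"dz": 0,"turn": 0},
  {"grip": 0,"dx": 4,"dy": 45,"dz": 0,"turn": 0},
  {"grip": 0,"dx": 4,"dy": 45,"dz": 0,"turn": 0},
  {"grip": 0,"dx": 4,"dy": 45,"dz": 0,"turn": 0},
  {"grip": 0,"dx": 4,"dy": 45,"dz": 0,"turn": 0},
  {"grip": 0,"dx": 4,"dy": 45,"dz": 0,"turn": 0},
  {"grip": 0,"dx": 6,"dy": 45,"dz": 0,"turn": 0},
  {"grip": 0,"dx": 0,"dy": 40,"dz": 0,"turn": 0},
  {"grip": 0,"dx": 0,"dy": 22,"dz": 0,"turn": 0},
  {"grip": 0,"dx": 0,"dy": 0,"dz": 0,"turn": 0},
  {"grip": 0,"dx": 0,"dy": 0,"dz": 0,"turn": 0},
])

```text
clock: 68.65
tool_pos: [0.4797, -0.3574, 0.2035]
eef_rot: [1.0, 0.0, -0.004, -0.0]
contact_force: [0.1, 0.3, 0.8]
opening: 0.005
```

```bash
python3 look.py o1
```

```text
68.75 [ 0.48034004 -0.35596645  0.20376431] [ 9.99991183e-01  1.32089835e-03 -3.93416637e-03 -6.41183807e-04] 0.004491800911628768
```

View pics/o1.png

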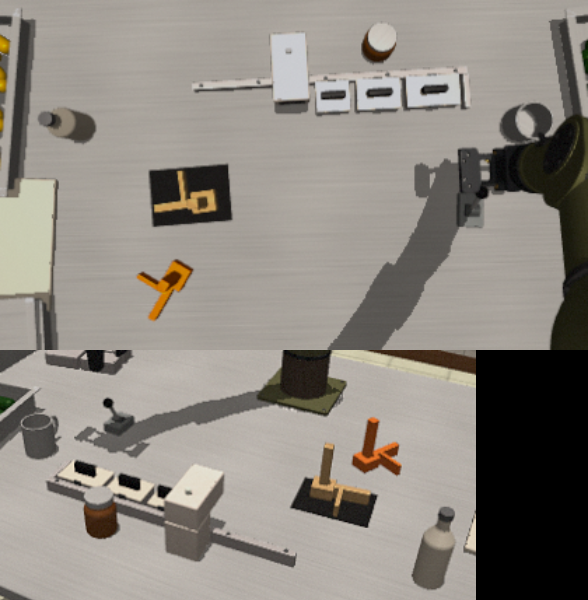

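Request:
send_rows([
  {"grip": 0,"dx": 0,"dy": 2,"dz": 40,"turn": 0},
  {"grip": 0,"dx": 0,"dy": 0,"dz": 40,"turn": 0},
  {"grip": 0,"dx": 0,"dy": 0,"dz": 38,"turn": 0},
  {"grip": 0,"dx": 0,"dy": 0,"dz": 0,"turn": 0},
  {"grip": 0,"dx": -15,"dy": 0,"dz": 0,"turn": 0},
  {"grip": 0,"dx": -15,"dy": 0,"dz": 0,"turn": 0},
  {"grip": 0,"dx": -15,"dy": 0,"dz": 0,"turn": 0},
  {"grip": 0,"dx": -15,"dy": 0,"dz": 0,"turn": 0},
  {"grip": 0,"dx": -15,"dy": 0,"dz": 0,"turn": 0},
  {"grip": 0,"dx": -12,"dy": 0,"dz": 0,"turn": 0},
  {"grip": 0,"dx": -7,"dy": 0,"dz": 0,"turn": 0},
  {"grip": 0,"dx": 0,"dy": 0,"dz": 0,"turn": 0},
])

```text
clock: 69.95
tool_pos: [0.3846, -0.3602, 0.0874]
eef_rot: [1.0, -0.001, -0.004, 0.0]
contact_force: [-0.2, -0.6, -0.1]
opening: 0.0
```

```bash
python3 sw.py sw2.png; python3 -c "
from plant import *;print(get_state()['tool_pos'])"
```

```text
[ 0.46557794 -0.09104313 -0.04842512]
[ 0.38526032 -0.36027607  0.08719844]
```

View pics/z_sw2.png

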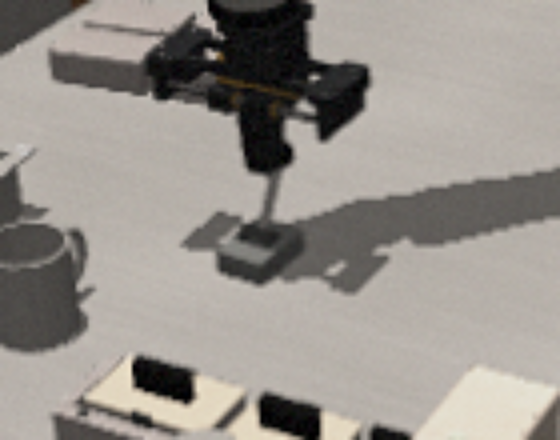

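Request:
send_rows([
  {"grip": 0,"dx": -4,"dy": 0,"dz": 0,"turn": 0},
  {"grip": 0,"dx": -4,"dy": 0,"dz": 0,"turn": 0},
  {"grip": 0,"dx": -2,"dy": 0,"dz": 0,"turn": 0},
  {"grip": 0,"dx": 0,"dy": 0,"dz": 0,"turn": 0},
])

```text
clock: 70.4
tool_pos: [0.3834, -0.3604, 0.0873]
eef_rot: [1.0, 0.002, 0.003, 0.002]
contact_force: [11.4, 0.9, -5.0]
opening: 0.003
```

At the off stop (11 N). I back off, rise and check everything.

Request:
send_rows([
  {"grip": 0,"dx": 15,"dy": 0,"dz": 0,"turn": 0},
  {"grip": 0,"dx": 10,"dy": 0,"dz": 0,"turn": 0},
  {"grip": 0,"dx": 0,"dy": 0,"dz": -40,"turn": 0},
  {"grip": 0,"dx": 0,"dy": 0,"dz": -40,"turn": 0},
  {"grip": 0,"dx": 0,"dy": 0,"dz": -40,"turn": 0},
  {"grip": 0,"dx": -30,"dy": 40,"dz": -10,"turn": 0},
  {"grip": 0,"dx": -30,"dy": 40,"dz": 0,"turn": 0},
  {"grip": 0,"dx": -30,"dy": 40,"dz": 0,"turn": 0},
  {"grip": 0,"dx": -30,"dy": 40,"dz": 0,"turn": 0},
  {"grip": 0,"dx": 0,"dy": 0,"dz": 0,"turn": 0},
  {"grip": 0,"dx": 0,"dy": 0,"dz": 0,"turn": 0},
])

```text
clock: 71.5
tool_pos: [0.2799, -0.5199, 0.2168]
eef_rot: [1.0, -0.002, -0.004, -0.0]
contact_force: [0.6, 1.4, 0.1]
opening: 0.007
```

```bash
python3 st.py p1
python3 - <<'E'
from h import *
for nm in ('top','scene'):
    p=snapshot(nm);X,u,v=cloud(p,np.ones(p['depth'].shape,bool))
    H=X[(X[:,2]>.12)&(X[:,2]<.15)&(np.hypot(X[:,0]-.43,X[:,1]-.2)<.1)];print('stick top',H.mean(0) if len(H) else '')
    T=X[(X[:,2]>.085)&(X[:,2]<.115)&(np.hypot(X[:,0]-.40,X[:,1]+.355)<.08)];print('ball',T.mean(0))
    for t in('spray','mug','jar'):
        r=regions_of(p,t)
        if r: print(t,round(r[0]['score'],2),r[0]['extent'])
E
```

```text
top fence yaw 0.025804596 face x at y0 0.6746799
top box_long 0.89 [ 0.6501 -0.2852] [112.  67.] -0.01 [ 0.65   -0.2848]
top box_mid 0.67 [ 0.6475 -0.1739] [91. 67.] 0.028 [ 0.6468 -0.1726]
top box_short 0.75 [ 0.6451 -0.0793] [71. 68.] 0.024 [ 0.6447 -0.0793]
scene fence yaw 0.017655568 face x at y0 0.67549044
scene box_long 0.79 [ 0.6533 -0.2875] [114.  70.] 0.076 [ 0.6529 -0.2868]
scene box_mid 0.72 [ 0.6501 -0.1739] [90. 72.] -0.191 [ 0.6509 -0.1748]
scene box_short 0.58 [ 0.6643 -0.0964] [36. 33.] -0.109 [ 0.6506 -0.0921]
71.9 [ 0.28228328 -0.51853579  0.21739597] [ 9.99992942e-01  2.77852253e-04 -3.74251354e-03  1.77727178e-04] 0.007312453947043396
stick top [0.43508987 0.19467677 0.13041275]
ball [ 0.36267996 -0.35387134  0.09856673]
spray 0.64 [138.7, 170.8, 177.7, 191.8]
mug 0.78 [466.5, 161.9, 506.0, 201.8]
jar 0.68 [365.8, 108.9, 394.1, 133.2]
stick top [0.44139373 0.19405571 0.12751897]
ball [ 0.36926267 -0.3527412   0.09602634]
spray 0.76 [465.6, 242.6, 495.2, 299.5]
mug 0.97 [184.2, 176.7, 214.1, 207.4]
jar 0.95 [229.3, 225.5, 253.7, 265.7]
```

View pics/p1.png

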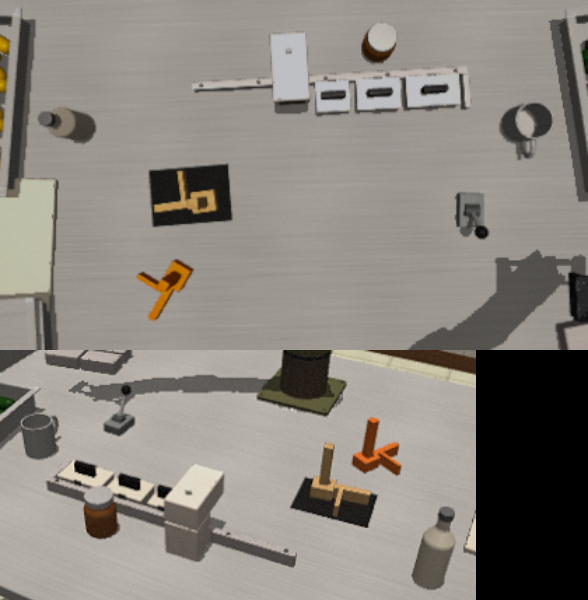

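```bash
python3 -c "
from plant import *;print(finish_job())"
```

```text
the job is handed in; nothing more can be done
None
```

I handed the job in at about 72 s of the 210 s; it returned no verdict. All three boxes were present.

What I did:
- I pushed the detector head's switch on until it hit its stop (about 11 N).
- I set the long, middle and short boxes at the in-feed in that order. Each was fed under the head with the wooden stick, pressed lightly against the fence. The gripper touched no box while it was under the head.
- I put the stick back upright on its mat, pushed the switch off to its stop, and moved the arm clear.

Last checks, from the cameras:

| Check | Result |
|---|---|
| Box positions along the fence (station y) | Long about -0.286 m, middle about -0.174 m, short about -0.080 m, all past the head |
| Gap to the fence, top camera | All three within a few mm of touching |
| Parallel to the fence, top camera | Middle and short within 0.01 rad, long within about 0.04 rad |
| Stick | Upright, handle over the mat |
| Switch | Ball back on the robot side, at least as far over as at the start |
| Spray bottle, mug, jar | Where they started, within a few pixels |

- **Camera disagreement:** the two cameras differed by 2–6 mm in places. The scene camera's angles for the boxes were also noisier, reading up to about 0.2 rad for the middle box and showing the short box only partly because the head hid it. I relied on the top view for those.
- **Stick slip:** the stick appeared to slip a few mm in the grip before the first feed. I raised the arm's working height to match, and it caused no trouble afterwards.

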